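# Build up the spacer stack on a leaning fixture stud

### The job

Thread a spacer, then a washer, then the flanged bushing (flange down) onto the leaning stud, each fully home, picking the one spacer and the one washer that bring the bushing's top level with the end of the stud's straight shank, so that just its tapered nose shows. Leave the spare rings and the bottle, spring and wrench as they are.

Things in the scene. Friction and masses are not known exactly. Their poses are not given: they have to be found in the camera images.
- stud: Fixed threaded steel stud, 16 mm across, leaning 30 degrees from vertical, out of the fixture's sloping plate. Origin at its foot, on its axis, in the plate's face, 62 mm above the table; z runs up along the stud; y is level. Straight shank 56 mm long from the plate, then a tapered nose 8 mm long narrowing to 8 mm. The first ring seats on the plate itself.
- fixture: Welded dark steel fixture that cannot move: base 140 mm (x) by 110 mm (y) by 12 mm, carrying a 100 mm square plate sloped 30 degrees, low edge towards its own -x, the way the stud leans: to the robot's left and somewhat back towards it. Origin under the base's centre, on the table, straight below the stud's foot.
- tray: Fixed shallow grey steel tray, 300 mm (x) by 240 mm (y), rim 18 mm high and 4 mm thick. Origin under its centre on the table. Its floor, on which the six rings lie well spread, is 4 mm above the table.
- spacer_short: Plain steel tube spacer, outside 34 mm, bore 19.6 mm, 20 mm high. Lies flat in the tray, axis upright. Origin at its very centre (half its height up); z is its axis. Its place in the tray differs each time, as for all the rings.
- spacer_mid: Plain steel tube spacer, outside 34 mm, bore 19.6 mm, 28 mm high. Lies flat in the tray, axis upright. Origin at its very centre (half its height up); z is its axis.
- spacer_long: Plain steel tube spacer, outside 34 mm, bore 19.6 mm, 36 mm high. Lies flat in the tray, axis upright. Origin at its very centre (half its height up); z is its axis.
- washer_thin: Plain steel heavy washer, outside 44 mm, bore 19.6 mm, 6 mm high. Lies flat in the tray, axis upright. Origin at its very centre (half its height up); z is its axis.
- washer_thick: Plain steel heavy washer, outside 44 mm, bore 19.6 mm, 10 mm high. Lies flat in the tray, axis upright. Origin at its very centre (half its height up); z is its axis.
- bushing: Steel flanged bushing, 22 mm high, bore 19.6 mm: flange 40 mm across and 5 mm thick at the bottom, body 30 mm across above it. Stands in the tray on its flange. Origin on its axis at half its height (11 mm above the flange's underside); z is its axis, up from the flange.
- bottle: Loose grey plastic oil bottle, 56 mm across, 180 mm tall, standing between tray and fixture. Origin under its base centre. Bystander.
- spring: Loose dark compression spring, 30 mm across, 52 mm tall, standing beyond the fixture. Origin under its base centre. Bystander.
- wrench: Loose steel wrench 180 mm long lying flat on the far side. Origin under its middle, x along its length. Bystander.

How it is judged:
By the outcome, as a careful person would: the job done as asked, in the order asked, and still so for the second after the job is handed in, with the robot touching nothing.
It also fails if it takes over 72 s, if anything falls off the work surface, if the arm or the gripper's body presses on something with over 40 N, if the wrist force passes 120 N, or if a joint passes its speed limit or range.

### The arm

A 6-joint arm with a two-finger parallel gripper is mounted at the origin on the work surface. World frame = base frame: x ahead of the robot, y to its left, z up, the work surface at z = 0. Lengths are in m, angles in rad, forces in N, time in s.
With the tool pointing down it reaches from about 0.25 to 0.775 m from the base axis. Payload 4 kg.
Tool frame: the origin (TCP) lies at the centre of the arm's flange, where the gripper is bolted on; the fingertips stand 199 mm ahead of it and the grasp point (between the pads) lies 180 mm ahead of it (robot.tcp_to_tips is the z of the fingertips in the tool frame, in m); z points along the fingers, y is the line along which they close (so a half turn about z gives the same grasp; the last joint's range is limited). The gripper opens to 94 mm and grips with 3 to 60 N. Pads are 16 mm wide; open, the fingers measure 119 mm over their backs; the gripper's body (75 mm by 177 mm) begins 78 mm behind the grasp point.
Start: joints at [1.082, 0.087, 1.371, -0, 1.684, -0.103], TCP at [0.207, 0.51, 0.405] pointing down, gripper open.
Joint ranges: [-3.1, 3.1], [-0.76, 2.03], [0.27, 2.55], [-1.08, 4.22], [0.17, 2.65], [-2.57, 2.57]. Speed limits (rad/s): [2.79, 2.79, 3.14, 3.14, 3.14, 3.14].

### API

Orientations are given as [roll, pitch, yaw] about the fixed x, y, z axes, in that order (R = Rz(yaw) Ry(pitch) Rx(roll)).
In Python, from bench import robot gives the robot as it stands.
- The arm moves only by the tool play_rows, never from a script. Its arguments are lists of equal length, an entry for each row: "translation": the shift along the tool's x, y, z scaled (see below), a list of three; "twist": the turn, a rotation vector about the tool's x, y, z scaled (see below), a list of three; "gripper": the opening, from -1 (shut) to 1 (fully open). A call has 1 to 8 rows; each row shifts and turns the commanded pose from where the row before left it, along the tool's axes as they then stand; what a row does not reach is not made up. The controller multiplies each number of a shift by 0.04 m and each number of a turn by 0.1 rad. A row lasts 1/10 s, in which the tool goes at most 50 mm and 8.59 degrees, less where a joint would pass 70% of its speed; a pose out of reach is approached as far as the arm can. A call with a number of a shift or a turn outside -1 to 1 is refused whole. A call with a gripper value outside its range is refused whole. The fingers move at their own pace and stop on an object; the grip force is fixed at half the most. Time passes only in rows, so rows that do not move let the fingers close. It gives the time, the measured TCP pose, the force, the opening and the grip force at its end, in the units of the state.
- robot.get_obs(): the state, without advancing time (a new reading comes with each control period).
- robot.snapshot(name): name is "scene" or "side" or "wrist"; returns the picture (480x640x3 uint8, red, green, blue); there is no depth.
- robot.camera_model(name): a dict with "camera_matrix" (3x3 intrinsics, pixels), "rvec" (rotation vector, rad) and "tvec" (3), from world to camera coordinates, as OpenCV has them. Camera axes: x right, y down, z forward; pixel columns grow to the right and rows downward; lengths in m; the calibration is good to about 2 mm. A picture is of the moment at which its call begins: read the wrist's pose just before it. camera_model takes no time and is no camera call; for the wrist camera it gives the pose at the moment of the call.
- robot.close_job(): hands the job in; it is judged then, once.
Trained networks look in the newest picture that a camera, given by its name, has taken for a name from the list of things; names that differ only in an ending like _2 or _b are one class to them, and where a whole thing is asked for, a point or a joint stands for the part that bears it (a point fixed in the world has none). Each returns a list of dicts, best first, with "score" (0 to 1); they miss things now and then, are a little off and sometimes report something else, mostly with a low value. They report only what shows in the picture. A call takes as long as a camera call.
- robot.recognise(name, camera): "centre" ([x, y, z] in m, in world coordinates, good to about 4 mm: the middle of the surface that is visible of it).
- robot.spot_point(name, camera): "centre" ([x, y, z] in m, in world coordinates, good to about 4 mm: a listed point, or the origin of a listed thing).
The state is a dict: "time": time; "joint_positions": joint angles; "qvel": joint speeds; "joint_torque": joint torques, N m; "tool_pos": TCP position; "ee_rot": TCP orientation; "wrist_force": force on the tool from outside, world axes, zero at the start; "wrist_torque": the same for the moment, N m; "width": finger opening in m; "finger_force": force on a finger pad.
Only numpy, scipy, OpenCV 4.12 (cv2) and the standard library are available. Lean on these libraries where they do the work, as an engineer would, in place of code of your own. Each camera call takes 0.05 s, during which the arm holds its last target. There are 200 camera calls.

## Working session

There is one attempt and no reset: what is moved stays moved. The work goes in short steps, Python scripts to look and compute and a tool call to move; the robot and the scene stay as the last step left them, time stands still between calls to the robot, and variables do not carry over. Pictures are saved under pics/ and viewed, at most 10 in all, crops included, and the job is handed in when it is done.

Besides the shell and the picture viewer there is one more tool, called after ">>>" as name(argument=value, ...) on one line, values as JSON. play_rows: Moves the arm, as the interface text tells. Its arguments: {"type":"object","properties":{"translation":{"type":"array","items":{"type":"array","items":{"type":"number","minimum":-1,"maximum":1}}},"twist":{"type":"array","items":{"type":"array","items":{"type":"number","minimum":-1,"maximum":1}}},"gripper":{"type":"array","items":{"type":"number"}}},"required":["translation","twist","gripper"]}

```bash
mkdir -p pics; python3 - <<'E'
from bench import robot
import cv2
for c in ["scene","side"]:
    cv2.imwrite(f"pics/{c}0.png",robot.snapshot(c)[:,:,::-1])
    for n in ["stud","fixture","tray","spacer_short","spacer_mid","spacer_long","washer_thin","washer_thick","bushing","bottle","spring","wrench"]:
        print(c,n,[(round(d['score'],2),[round(float(v),3) for v in d['centre']]) for d in robot.spot_point(n,c)[:2]])
print(robot.get_obs())
E
```

```text
scene stud [(0.79, [0.503, 0.211, 0.061]), (0.67, [0.745, 0.035, -0.001])]
scene fixture []
scene tray []
scene spacer_short [(0.67, [0.453, -0.155, 0.012])]
scene spacer_mid [(0.8, [0.618, -0.142, 0.015])]
scene spacer_long [(0.75, [0.628, -0.246, 0.027])]
scene washer_thin [(0.88, [0.535, -0.251, 0.004]), (0.3, [0.506, 0.215, 0.002])]
scene washer_thick [(0.78, [0.452, -0.273, 0.006])]
scene bushing [(0.58, [0.535, -0.148, 0.012])]
scene bottle [(0.94, [0.496, 0.036, -0.002]), (0.16, [0.626, -0.246, 0.023])]
scene spring [(0.55, [0.735, 0.221, -0.002])]
scene wrench [(0.69, [0.748, 0.036, -0.001])]
side stud [(0.85, [0.506, 0.218, 0.063])]
side fixture [(0.56, [0.505, 0.216, -0.002]), (0.18, [0.533, -0.14, 0.009])]
side tray [(0.7, [0.54, -0.204, 0.002])]
side spacer_short [(0.73, [0.456, -0.154, 0.012])]
side spacer_mid [(0.51, [0.622, -0.145, 0.017])]
side spacer_long [(0.58, [0.624, -0.253, 0.023])]
side washer_thin [(0.69, [0.535, -0.252, 0.002]), (0.41, [0.624, -0.252, 0.026])]
side washer_thick [(0.63, [0.45, -0.27, 0.012])]
side bushing [(0.65, [0.534, -0.143, 0.015]), (0.46
[... 175 characters left out ...]
8, 0.003])]
{'time': 1.3, 'joint_positions': array([ 1.08190704e+00,  8.71684011e-02,  1.37070437e+00, -2.41245522e-05,
        1.68358171e+00, -1.03104670e-01]), 'qvel': array([ 0.00184988, -0.00125947, -0.00018886, -0.00037376, -0.00060571,
       -0.00141226]), 'joint_torque': array([ 1.50470627e-03, -3.40053248e+01, -3.02590370e+01,  7.17838760e-02,
        2.40437564e-02, -1.20944756e-05]), 'tool_pos': array([0.20696448, 0.50956725, 0.40472094]), 'ee_rot': array([3.14145768e+00, 3.80643945e-05, 2.75580531e+00]), 'wrist_force': array([-0.96180207, -0.65844221,  0.51942282]), 'wrist_torque': array([-0.00806451,  0.01491248, -0.01677261]), 'finger_force': 0.0, 'width': 0.09419852727237331}
```

View pics/scene0.png

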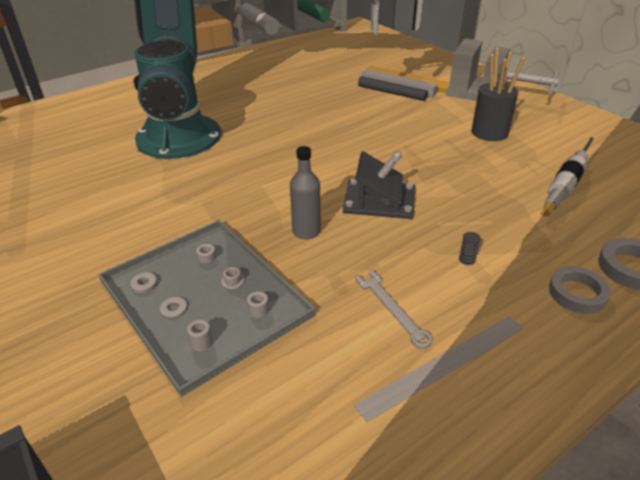

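View pics/side0.png

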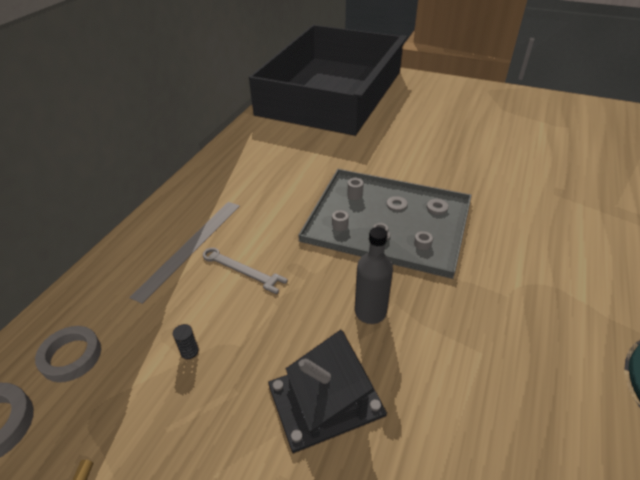

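```bash
python3 - <<'E'
import cv2,numpy as np
a=cv2.imread("pics/scene0.png")[140:225,335:425]; b=cv2.imread("pics/side0.png")[325:455,260:395]
A=cv2.resize(a,None,fx=5,fy=5,interpolation=cv2.INTER_CUBIC);B=cv2.resize(b,None,fx=2.6,fy=2.6,interpolation=cv2.INTER_CUBIC)
B=cv2.resize(b,(350,int(130*350/135)),interpolation=cv2.INTER_CUBIC)
o=np.zeros((430,800,3),np.uint8);o[:A.shape[0],:450]=A;o[:B.shape[0],450:]=B
o=np.clip(o.astype(float)*1.6,0,255).astype(np.uint8)
cv2.imwrite("pics/crop.png",o)
from bench import robot
cv2.imwrite("pics/wrist0.png",robot.snapshot("wrist")[:,:,::-1])
m=robot.camera_model("wrist");print(m)
print(robot.spot_point("stud","wrist"),robot.recognise("stud","scene"),robot.recognise("stud","side"))
E
```

```text
{'camera_matrix': array([[428.60684428,   0.        , 316.86385719],
       [  0.        , 428.60684428, 236.09389271],
       [  0.        ,   0.        ,   1.        ]]), 'rvec': array([-2.42429046, -1.62998993, -0.2095148 ]), 'tvec': array([-0.55091375, -0.02467388,  0.39089922])}
[] [{'centre': [0.5207, 0.2186, 0.0921], 'score': 0.72}, {'centre': [0.4624, -0.1508, 0.0167], 'score': 0.21}] [{'centre': [0.5102, 0.2334, 0.0975], 'score': 0.63}, {'centre': [0.4872, 0.0573, 0.1012], 'score': 0.62}]
```

View pics/crop.png

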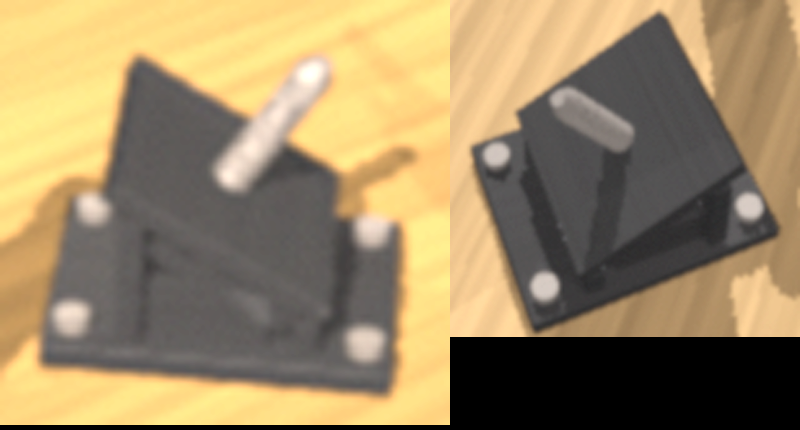

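View pics/wrist0.png

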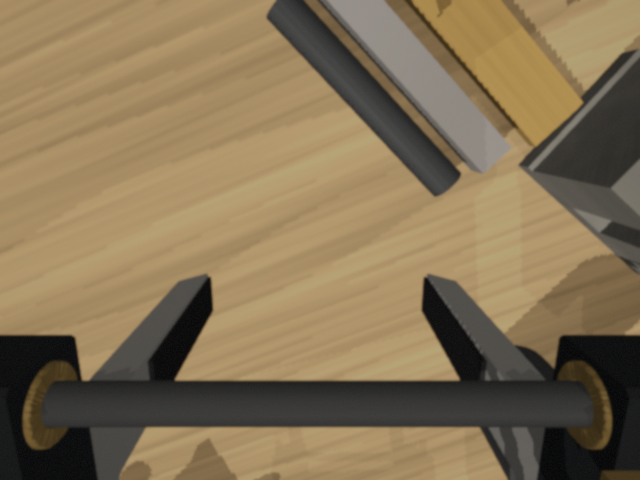

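```bash
cat > h.py <<'E'
import numpy as np,cv2
from scipy.optimize import least_squares
from scipy.spatial.transform import Rotation as R
from bench import robot
def proj(c,P):
    m=robot.camera_model(c)
    return cv2.projectPoints(np.array(P,float),m['rvec'],m['tvec'],m['camera_matrix'],None)[0][:,0]
E
python3 - <<'E'
from h import *
obs={'scene':[(397.6,155),(382,176),(362.4,151.4),(402.6,175.6),(400.6,203.6),(356.4,178)],
'side':[(302.4,362.8),(326.3,379),(341,330),(373,389.4),(311.3,430.3),(286.2,368.2)]}
def model(p):
    x,y,yaw=p; S=R.from_euler('zy',[yaw,-np.pi/6]).as_matrix()
    L=[[0,0,.064],[0,0,0]]+[[a*.05,b*.05,0] for a,b in [(1,1),(1,-1),(-1,-1),(-1,1)]]
    return np.array(L)@S.T+[x,y,.062]
from itertools import permutations
best=None
def res(p):
    P=model(p); out=[]
    for c in obs:
        q=proj(c,P);o=np.array(obs[c])
        r=[q[0]-o[0],q[1]-o[1]]
        pr=min(permutations(range(2,6)),key=lambda k:((q[list(k)]-o[2:])**2).sum())
        r+=list((q[list(pr)]-o[2:])); out+=r
    return np.array(out).ravel()
for y0 in np.radians([-90,-80,-70,-60,-50,-40]):
    s=least_squares(res,[.505,.214,y0],loss='soft_l1'); 
    if best is None or s.cost<best.cost: best=s
print(best.x,np.degrees(best.x[2]),best.cost);print(res(best.x).reshape(2,6,2).round(1).tolist())
E
```

```text
[ 0.50308484  0.21586588 -0.62382457] -35.7425150670427 206.22530404262562
[[[-26.7, -11.2], [-1.9, -1.3], [-6.7, 26.7], [-0.2, -11.8], [6.5, -32.6], [-0.4, 8.6]], [[47.0, 0.8], [-0.6, -0.8], [-3.2, 3.8], [-3.4, 10.3], [0.6, -0.7], [-6.3, -12.5]]]
```

```bash
python3 - <<'E'
from h import *
obs={'scene':[(397.6,155),(382,176),(362.4,151.4),(402.6,175.6),(400.6,203.6),(356.4,178)],
'side':[(302.4,362.8),(326.3,379),(341,330),(373,389.4),(311.3,430.3),(286.2,368.2)]}
from itertools import permutations
def model(p):
    S=R.from_euler('ZY',[p[2],-np.pi/6]).as_matrix()
    L=[[0,0,.064],[0,0,0]]+[[a*.05,b*.05,0] for a,b in [(1,1),(1,-1),(-1,-1),(-1,1)]]
    return np.array(L)@S.T+[p[0],p[1],.062]
def res(p):
    P=model(p); out=[]
    for c in obs:
        q=proj(c,P);o=np.array(obs[c])
        pr=min(permutations(range(2,6)),key=lambda k:((q[list(k)]-o[2:])**2).sum())
        out+=[q[0]-o[0],q[1]-o[1]]+list(q[list(pr)]-o[2:])
    return np.array(out).ravel()
best=min((least_squares(res,[.505,.214,y0],loss='soft_l1') for y0 in np.radians([-90,-75,-60,-45,-30])),key=lambda s:s.cost)
print(best.x,np.degrees(best.x[2]),best.cost);print(res(best.x).reshape(2,6,2).round(1).tolist())
E
```

```text
[ 0.50308051  0.21524312 -2.36958256] -135.76708006671237 14.630688487109834
[[[0.8, -3.3], [-2.1, -1.1], [-1.2, -1.8], [-0.6, -1.9], [-1.0, -2.0], [-0.8, -1.9]], [[-0.4, 0.2], [-0.4, -1.2], [0.1, -1.3], [-0.4, -0.4], [-2.0, 1.2], [-1.3, -0.2]]]
```

```bash
python3 - <<'E'
from h import *
for c in ['scene','side']:
    print(c,proj(c,[[0,0,0],[.5,.21,0],[.6,.21,0],[.5,.31,0],[.5,.21,.1]]).round(0).tolist(), robot.camera_model(c))
def model(p):
    S=R.from_euler('ZY',[p[2],-np.pi/6]).as_matrix()
    q=.05
    return np.array([[0,0,.064],[0,0,0],[q,q,0],[q,-q,0],[-q,-q,0],[-q,q,0]])@S.T+[p[0],p[1],.062], np.c_[np.array([[.07,.055],[.07,-.055],[-.07,-.055],[-.07,.055]])@R.from_euler('z',p[2]).as_matrix()[:2,:2].T+p[:2],np.zeros(4)]
W=[]
for c,(x0,y0,w,h,f) in {'scene':(325,130,110,100,3.6),'side':(250,315,150,150,2.6)}.items():
    for yaw in (-135.8,-60):
        P,B=model([.503,.215,np.radians(yaw)])
        im=cv2.imread(f'pics/{c}0.png')[y0:y0+h,x0:x0+w]; im=cv2.resize(im,(390,290)); im=np.clip(im*1.6,0,255).astype(np.uint8)
        s=np.array([390/w,290/h]); g=lambda X:((proj(c,X)-[x0,y0]+.5)*s).astype(int)
        a=g(P);b=g(B)
        cv2.line(im,a[0].tolist(),a[1].tolist(),(0,0,255),1)
        cv2.polylines(im,[a[2:]],True,(0,255,0),1);cv2.polylines(im,[b],True,(255,255,0),1)
        cv2.line(im,a[4].tolist(),a[5].tolist(),(255,0,255),2); W.append(im)
cv2.imwrite('pics/ov.png',np.vstack([np.hstack(W[:2]),np.hstack(W[2:])]))
E
```

```text
scene [[178.0, 137.0], [375.0, 201.0], [409.0, 225.0], [411.0, 184.0], [378.0, 159.0]] {'camera_matrix': array([[538.02078955,   0.        , 311.04716998],
       [  0.        , 538.02078955, 228.56334109],
       [  0.        ,   0.        ,   1.        ]]), 'rvec': array([ 2.04879799,  1.04138252, -0.52774514]), 'tvec': array([-0.32978482, -0.22757427,  1.33382184])}
side [[708.0, 397.0], [329.0, 398.0], [268.0, 375.0], [301.0, 464.0], [330.0, 360.0]] {'camera_matrix': array([[461.67918628,   0.        , 318.2123212 ],
       [  0.        , 461.67918628, 248.17502838],
       [  0.        ,   0.        ,   1.        ]]), 'rvec': array([ 0.53821063, -2.6916488 ,  1.14006389]), 'tvec': array([0.55843041, 0.21227173, 0.66068737])}
```

View pics/ov.png

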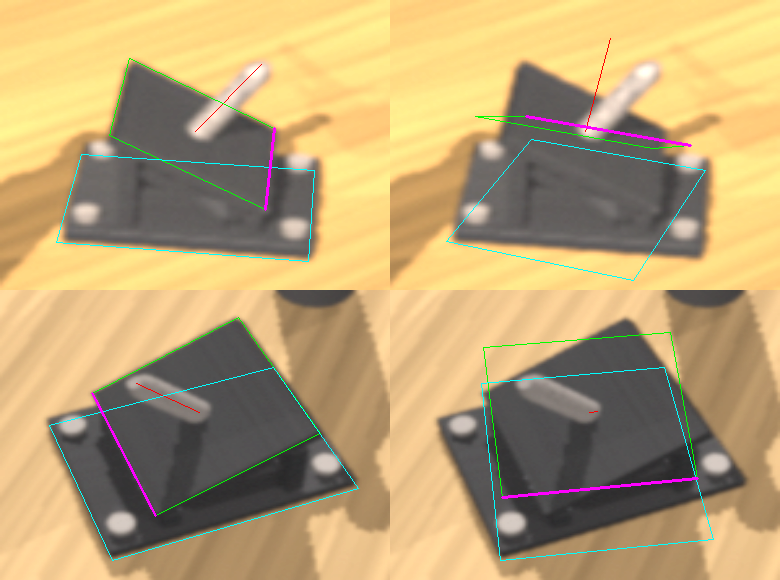

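```bash
cat >> h.py <<'E'
import json
LEAN=np.radians(44.2); D=np.array([np.cos(LEAN),np.sin(LEAN),0]); Z=np.array([0,0,1.])
FOOT=np.array([.503,.2155,.062]); A=.5*D+np.cos(np.pi/6)*Z
def tool(tilt):  # tilt rad: tool z = -(cos z + sin D), tool y in lean plane
    z=-(np.cos(tilt)*Z+np.sin(tilt)*D); y=np.cos(tilt)*D-np.sin(tilt)*Z
    return np.c_[np.cross(y,z),y,z]
def plan(way,step=.038,turn=.095,p=None,M=None):
    """way: list of (pos,R); prints rows for play_rows, from the measured pose"""
    o=robot.get_obs()
    if p is None: p=o['tool_pos']; M=R.from_euler('xyz',o['ee_rot']).as_matrix()
    for q,N in way:
        q=np.array(q); rv=R.from_matrix(M.T@N).as_rotvec()
        n=max(1,int(np.ceil(max(np.linalg.norm(q-p)/step,np.linalg.norm(rv)/turn))))
        T=[];W=[];k=R.from_rotvec(rv/n).as_matrix();d=(q-p)/n
        for i in range(n):
            T.append((M.T@d/.04).round(2).tolist()); W.append((rv/n/.1).round(2).tolist()); M=M@k
        p=q; M=N
        for s in range(0,n,8): print(len(T[s:s+8]),json.dumps(T[s:s+8]),json.dumps(W[s:s+8]))
        print('--')
def st():
    o=robot.get_obs(); print(round(o['time'],2),o['tool_pos'].round(4),o['ee_rot'].round(3),o['wrist_force'].round(1),round(o['width'],4),o['joint_positions'].round(2))
E
python3 - <<'E'
from h import *
plan([((.50,.05,.425),tool(0)),((.62,-.1435,.31),tool(0))])
m=robot.camera_model('wrist');C=-cv2.Rodrigues(m['rvec'])[0].T@m['tvec'];o=robot.get_obs();M=R.from_euler('xyz',o['ee_rot']).as_matrix()
print('cam in tool',M.T@(C-o['tool_pos']),M.T@cv2.Rodrigues(m['rvec'])[0].T[:,2])
E
```

```text
8 [[-0.74, -0.53, -0.03], [-0.75, -0.51, -0.03], [-0.77, -0.48, -0.03], [-0.78, -0.46, -0.03], [-0.79, -0.44, -0.03], [-0.81, -0.42, -0.03], [-0.82, -0.4, -0.03], [-0.83, -0.37, -0.03]] [[0.0, 0.0, 0.28], [0.0, 0.0, 0.28], [0.0, 0.0, 0.28], [0.0, 0.0, 0.28], [0.0, 0.0, 0.28], [0.0, 0.0, 0.28], [0.0, 0.0, 0.28], [0.0, 0.0, 0.28]]
7 [[-0.84, -0.35, -0.03], [-0.85, -0.33, -0.03], [-0.86, -0.3, -0.03], [-0.86, -0.28, -0.03], [-0.87, -0.26, -0.03], [-0.88, -0.23, -0.03], [-0.88, -0.21, -0.03]] [[0.0, 0.0, 0.28], [0.0, 0.0, 0.28], [0.0, 0.0, 0.28], [0.0, 0.0, 0.28], [0.0, 0.0, 0.28], [0.0, 0.0, 0.28], [0.0, 0.0, 0.28]]
--
7 [[-0.79, -0.17, 0.41], [-0.79, -0.17, 0.41], [-0.79, -0.17, 0.41], [-0.79, -0.17, 0.41], [-0.79, -0.17, 0.41], [-0.79, -0.17, 0.41], [-0.79, -0.17, 0.41]] [[0.0, 0.0, 0.0], [0.0, 0.0, 0.0], [0.0, 0.0, 0.0], [0.0, 0.0, 0.0], [0.0, 0.0, 0.0], [0.0, 0.0, 0.0], [0.0, 0.0, 0.0]]
--
cam in tool [0.07458836 0.00116762 0.02053706] [-2.53500805e-01 -7.47693390e-04  9.67334886e-01]
```

>>> play_rows(translation=[[-0.74,-0.53,-0.03],[-0.75,-0.51,-0.03],[-0.77,-0.48,-0.03],[-0.78,-0.46,-0.03],[-0.79,-0.44,-0.03],[-0.81,-0.42,-0.03],[-0.82,-0.4,-0.03],[-0.83,-0.37,-0.03]], twist=[[0,0,0.28],[0,0,0.28],[0,0,0.28],[0,0,0.28],[0,0,0.28],[0,0,0.28],[0,0,0.28],[0,0,0.28]], gripper=[0.3,0.3,0.3,0.3,0.3,0.3,0.3,0.3])

```text
time: 2.3
tool_pos: [0.3633, 0.2628, 0.4146]
ee_rot: [3.141, 0.0, 2.531]
wrist_force: [0.6, 0.0, 0.3]
width: 0.0609
finger_force: 0.0
```

>>> play_rows(translation=[[-0.84,-0.35,-0.03],[-0.85,-0.33,-0.03],[-0.86,-0.3,-0.03],[-0.86,-0.28,-0.03],[-0.87,-0.26,-0.03],[-0.88,-0.23,-0.03],[-0.88,-0.21,-0.03]], twist=[[0,0,0.28],[0,0,0.28],[0,0,0.28],[0,0,0.28],[0,0,0.28],[0,0,0.28],[0,0,0.28]], gripper=[0.3,0.3,0.3,0.3,0.3,0.3,0.3])

```text
time: 3.0
tool_pos: [0.4992, 0.0477, 0.4229]
ee_rot: [3.141, 0.0, 2.334]
wrist_force: [0.8, 0.9, 0.3]
width: 0.0609
finger_force: 0.0
```

>>> play_rows(translation=[[-0.79,-0.17,0.41],[-0.79,-0.17,0.41],[-0.79,-0.17,0.41],[-0.79,-0.17,0.41],[-0.79,-0.17,0.41],[-0.79,-0.17,0.41],[-0.79,-0.17,0.41],[0,0,0]], twist=[[0,0,0],[0,0,0],[0,0,0],[0,0,0],[0,0,0],[0,0,0],[0,0,0],[0,0,0]], gripper=[0.3,0.3,0.3,0.3,0.3,0.3,0.3,0.3])

```text
time: 3.8
tool_pos: [0.618, -0.1465, 0.3035]
ee_rot: [-3.138, -0.004, 2.332]
wrist_force: [-0.2, -0.0, -0.0]
width: 0.0612
finger_force: 0.0
```

```bash
python3 - <<'E'
from h import *
st()
cv2.imwrite("pics/wrist1.png",robot.snapshot("wrist")[:,:,::-1])
for n in ['spacer_mid','bushing','washer_thin','spacer_long','washer_thick','spacer_short']:
    print(n,[(round(d['score'],2),np.round(d['centre'],4).tolist()) for d in robot.spot_point(n,'wrist')[:2]])
print(proj('wrist',[[.62,-.1435,.032],[.62,-.1435,.004]]))
E
```

```text
3.8 [ 0.618  -0.1465  0.3035] [-3.138 -0.004  2.332] [-0.2 -0.  -0. ] 0.0612 [-0.32  0.31  1.3  -0.    1.53 -1.08]
spacer_mid [(0.74, [0.6198, -0.1422, 0.0178])]
bushing [(0.79, [0.5373, -0.1444, 0.0156])]
washer_thin [(0.78, [0.5327, -0.2498, 0.0094])]
spacer_long [(0.68, [0.6261, -0.2453, 0.0239])]
washer_thick [(0.59, [0.4539, -0.265, 0.0094]), (0.46, [0.5331, -0.2496, 0.0129])]
spacer_short [(0.56, [0.4524, -0.1515, 0.0185])]
[[317.4289446  251.12990165]
 [317.35324062 239.35776607]]
```

View pics/wrist1.png

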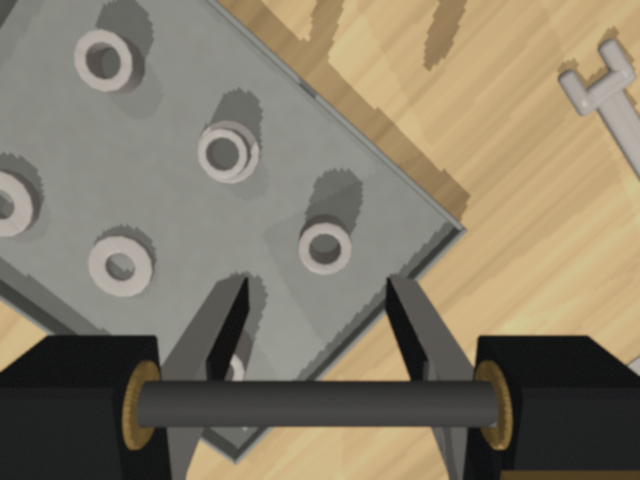

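```bash
cat >> h.py <<'E'
def bp(c,uv,z):
    m=robot.camera_model(c);Q=cv2.Rodrigues(m['rvec'])[0];C=-Q.T@m['tvec']
    d=Q.T@np.linalg.inv(m['camera_matrix'])@[*uv,1]
    return C+d*(z-C[2])/d[2]
E
python3 - <<'E'
from h import *
for n,uv,z in [('mid',(325.5,247),.032),('bush',(222.5,153),.026),('thin',(121,265),.010)]: print(n,bp('wrist',uv,z).round(4))
q=bp('wrist',(325.5,247),.032);q[2]=0
plan([(q+[0,0,.26],tool(0)),(q+[0,0,.208],tool(0))],step=.03)
E
```

```text
mid [ 0.6218 -0.1381  0.032 ]
bush [ 0.5372 -0.1399  0.026 ]
thin [ 0.5345 -0.2485  0.01  ]
2 [[0.0, 0.08, 0.62], [0.0, 0.08, 0.62]] [[0.01, 0.01, -0.03], [0.01, 0.01, -0.03]]
--
2 [[0.0, 0.0, 0.65], [0.0, 0.0, 0.65]] [[0.0, 0.0, 0.0], [0.0, 0.0, 0.0]]
--
```

>>> play_rows(translation=[[0,0.06,0.62],[0,0.06,0.62],[0,0,0.65],[0,0,0.65],[0,0,0],[0,0,0]], twist=[[0.01,0.01,-0.03],[0.01,0.01,-0.03],[0,0,0],[0,0,0],[0,0,0],[0,0,0]], gripper=[0.3,0.3,0.3,0.3,0.3,0.3])

```text
time: 4.75
tool_pos: [0.6208, -0.1394, 0.2069]
ee_rot: [-3.14, -0.002, 2.343]
wrist_force: [-0.0, 0.4, 0.4]
width: 0.061
finger_force: 0.0
```

```bash
python3 - <<'E'
from h import *
st()
im=robot.snapshot("wrist")[:,:,::-1].copy()
m=robot.get_obs();M=R.from_euler('xyz',m['ee_rot']).as_matrix()
P=[m['tool_pos']+M@np.array([dx,dy,.171]) for dx in(-.008,0,.008) for dy in (-.017,.017)]
for p in proj('wrist',P): cv2.circle(im,(int(p[0]),int(p[1])),2,(0,0,255),-1)
cv2.imwrite("pics/wrist2.png",im)
E
```

```text
4.75 [ 0.6208 -0.1394  0.2069] [-3.140e+00 -2.000e-03  2.343e+00] [-0.   0.4  0.4] 0.061 [-0.31  0.39  1.41 -0.    1.35 -1.08]
```

View pics/wrist2.png

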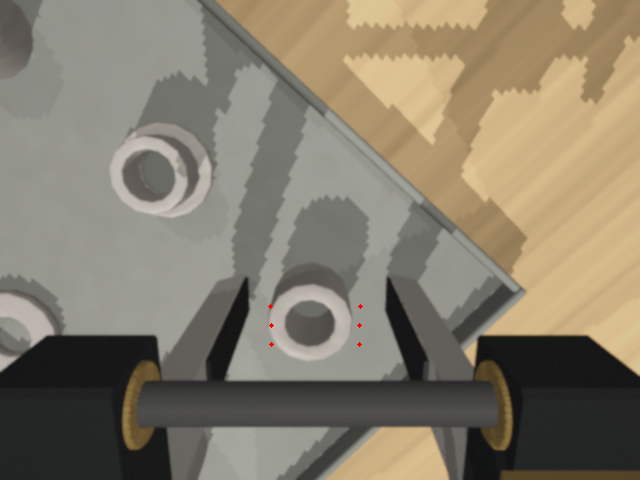

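>>> play_rows(translation=[[0,0,0],[0,0,0],[0,0,0],[0,0,0],[0,0,0],[0,0,-0.2],[0,0,-0.5],[0,0,-0.8]], twist=[[0,0,0],[0,0,0],[0,0,0],[0,0,0],[0,0,0],[0,0,0],[0,0,0],[0,0,0]], gripper=[-1,-1,-1,-1,-1,-1,-1,-1])

```text
time: 5.6
tool_pos: [0.6202, -0.1398, 0.264]
ee_rot: [-3.137, -0.008, 2.342]
wrist_force: [-0.5, 0.7, -1.7]
width: 0.0341
finger_force: 30.0
```

```bash
python3 - <<'E'
from h import *
st()
pre=FOOT+A*(.064+.03+.199)
plan([((.61,-.10,.42),tool(0)),((pre+[0.0,0,.08]),tool(np.pi/6))])
E
```

```text
5.6 [ 0.6202 -0.1398  0.264 ] [-3.137 -0.008  2.342] [-0.5  0.7 -1.7] 0.0341 [-0.31  0.34  1.35 -0.    1.46 -1.08]
5 [[0.18, 0.1, -0.78], [0.18, 0.1, -0.78], [0.18, 0.1, -0.78], [0.18, 0.1, -0.78], [0.18, 0.1, -0.78]] [[-0.01, -0.02, -0.0], [-0.01, -0.02, -0.0], [-0.01, -0.02, -0.0], [-0.01, -0.02, -0.0], [-0.01, -0.02, -0.0]]
--
8 [[0.63, 0.6, 0.05], [0.63, 0.61, 0.02], [0.63, 0.61, -0.0], [0.63, 0.61, -0.03], [0.63, 0.6, -0.06], [0.63, 0.6, -0.08], [0.63, 0.6, -0.11], [0.63, 0.59, -0.13]] [[0.44, 0.0, 0.0], [0.44, 0.0, 0.0], [0.44, 0.0, 0.0], [0.44, 0.0, 0.0], [0.44, 0.0, 0.0], [0.44, 0.0, 0.0], [0.44, 0.0, 0.0], [0.44, 0.0, 0.0]]
4 [[0.63, 0.58, -0.16], [0.63, 0.58, -0.18], [0.63, 0.57, -0.21], [0.63, 0.56, -0.23]] [[0.44, 0.0, 0.0], [0.44, 0.0, 0.0], [0.44, 0.0, 0.0], [0.44, 0.0, 0.0]]
--
```

>>> play_rows(translation=[[0.18,0.1,-0.78],[0.18,0.1,-0.78],[0.18,0.1,-0.78],[0.18,0.1,-0.78],[0.18,0.1,-0.78]], twist=[[-0.01,-0.02,0],[-0.01,-0.02,0],[-0.01,-0.02,0],[-0.01,-0.02,0],[-0.01,-0.02,0]], gripper=[-1,-1,-1,-1,-1])

```text
time: 6.1
tool_pos: [0.6097, -0.0996, 0.4236]
ee_rot: [3.138, 0.008, 2.342]
wrist_force: [0.1, 0.0, -0.1]
width: 0.0338
finger_force: 30.0
```

>>> play_rows(translation=[[0.63,0.6,0.05],[0.63,0.61,0.02],[0.63,0.61,0],[0.63,0.61,-0.03],[0.63,0.6,-0.06],[0.63,0.6,-0.08],[0.63,0.6,-0.11],[0.63,0.59,-0.13]], twist=[[0.44,0,0],[0.44,0,0],[0.44,0,0],[0.44,0,0],[0.44,0,0],[0.44,0,0],[0.44,0,0],[0.44,0,0]], gripper=[-1,-1,-1,-1,-1,-1,-1,-1])

```text
time: 6.9
tool_pos: [0.6082, 0.1809, 0.4051]
ee_rot: [-2.792, 0.008, 2.342]
wrist_force: [0.3, -0.3, -1.4]
width: 0.0337
finger_force: 30.0
```

>>> play_rows(translation=[[0.63,0.58,-0.16],[0.63,0.58,-0.18],[0.63,0.57,-0.21],[0.63,0.56,-0.23],[0,0,0]], twist=[[0.44,0,0],[0.44,0,0],[0.44,0,0],[0.44,0,0],[0,0,0]], gripper=[-1,-1,-1,-1,-1])

```text
time: 7.4
tool_pos: [0.6069, 0.3235, 0.3929]
ee_rot: [-2.614, 0.005, 2.348]
wrist_force: [0.2, 0.1, -1.9]
width: 0.0339
finger_force: 30.0
```

```bash
python3 - <<'E'
from h import *
st()
im=robot.snapshot("wrist")[:,:,::-1].copy()
print(robot.spot_point('stud','wrist'))
q=proj('wrist',[FOOT,FOOT+.064*A,FOOT+.056*A]);print(q)
cv2.imwrite("pics/wrist3.png",im)
E
```

```text
7.4 [0.6069 0.3235 0.3929] [-2.614  0.005  2.348] [ 0.2  0.1 -1.9] 0.0339 [ 0.44  0.59  0.79 -0.22  2.25 -0.43]
[{'centre': [0.5103, 0.2153, 0.0596], 'score': 0.86}]
[[364.30397066 217.84996228]
 [374.24755412 238.75202481]
 [372.77706015 235.66095033]]
```

View pics/wrist3.png

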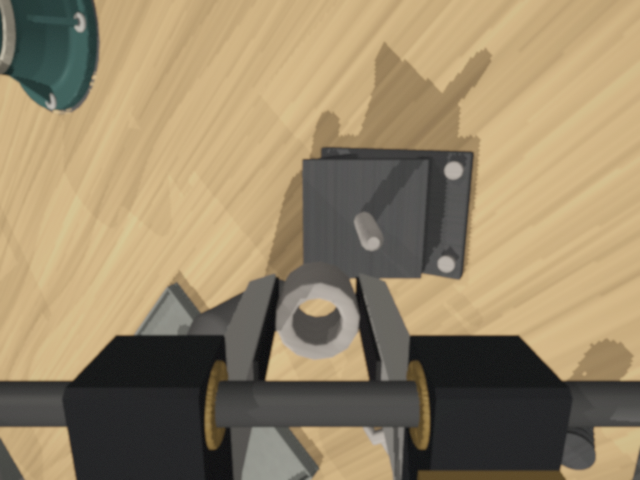

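```bash
cat >> h.py <<'E'
def tpix(uv,zt):  # pixel of wrist camera -> tool frame point at tool z = zt
    m=robot.camera_model('wrist');o=robot.get_obs();M=R.from_euler('xyz',o['ee_rot']).as_matrix()
    Q=cv2.Rodrigues(m['rvec'])[0];C=M.T@(-Q.T@m['tvec']-o['tool_pos']);d=M.T@Q.T@np.linalg.inv(m['camera_matrix'])@[*uv,1]
    return C+d*(zt-C[2])/d[2]
E
python3 - <<'E'
from h import *
print('ring',tpix((317.5,322),.175))
obs=np.array([(373,243),(363,215),(303,160),(428,157),(423,277),(303,276)],float);w=np.array([1,1,1,1,1,1])[:,None]
from itertools import permutations
def model(p):
    S=R.from_euler('ZY',[p[2],-np.pi/6]).as_matrix();q=.05
    return np.array([[0,0,.064],[0,0,0],[q,q,0],[q,-q,0],[-q,-q,0],[-q,q,0]])@S.T+[p[0],p[1],.062]
def res(p):
    q=proj('wrist',model(p)); pr=min(permutations(range(2,6)),key=lambda k:((q[list(k)]-obs[2:])**2).sum())
    return np.r_[q[:2]-obs[:2],q[list(pr)]-obs[2:]].ravel()
s=least_squares(res,[.503,.2155,np.radians(-135.8)]);print(s.x,np.degrees(s.x[2])+180,res(s.x).reshape(-1,2).round(1).tolist())
E
```

```text
ring [-0.00057487  0.00097079  0.175     ]
[ 0.50361709  0.21420286 -2.3689625 ] 44.26844721129706 [[0.5, -2.4], [0.7, 4.4], [-1.3, -2.3], [0.9, 0.1], [-1.6, -0.2], [0.3, 1.2]]
```

```bash
sed -i 's/^FOOT=.*;/FOOT=np.array([.5036,.2143,.062]);/' h.py; grep -n FOOT= h.py; sed -i 's/LEAN=np.radians(44.2)/LEAN=np.radians(44.27)/' h.py; python3 - <<'E'
from h import *
plan([(FOOT+A*(.203+.074),tool(np.pi/6))],step=.03)
E
```

```text
10:FOOT=np.array([.5036,.2143,.062]); A=.5*D+np.cos(np.pi/6)*Z
4 [[-0.01, 0.24, 0.53], [-0.02, 0.24, 0.53], [-0.02, 0.24, 0.53], [-0.02, 0.24, 0.53]] [[-0.0, 0.02, -0.01], [-0.0, 0.02, -0.01], [-0.0, 0.02, -0.01], [-0.0, 0.02, -0.01]]
--
```

>>> play_rows(translation=[[-0.01,0.24,0.53],[-0.02,0.24,0.53],[-0.02,0.24,0.53],[-0.02,0.24,0.53],[0,0,0]], twist=[[0,0.02,-0.01],[0,0.02,-0.01],[0,0.02,-0.01],[0,0.02,-0.01],[0,0,0]], gripper=[-1,-1,-1,-1,-1])

```text
time: 8.0
tool_pos: [0.6029, 0.3079, 0.2998]
ee_rot: [-2.611, -0.003, 2.339]
wrist_force: [-0.4, 0.0, -1.6]
width: 0.0341
finger_force: 30.0
```

```bash
python3 - <<'E'
from h import *
st()
im=robot.snapshot("wrist")[:,:,::-1].copy()
side=robot.snapshot("side")[:,:,::-1][290:440,230:430]
q=proj('wrist',[FOOT,FOOT+.064*A,FOOT+.056*A]);print(q)
for p in q: cv2.circle(im,(int(p[0]),int(p[1])),1,(0,0,255),-1)
cv2.imwrite("pics/wrist4.png",np.hstack([cv2.resize(im[150:400,180:460],(448,400)),cv2.resize(side,(350,262))[:400] if 0 else cv2.copyMakeBorder(cv2.resize(side,(350,262)),0,138,0,0,cv2.BORDER_CONSTANT)]))
plan([(FOOT+A*(.203+.05),tool(np.pi/6)),(FOOT+A*.202,tool(np.pi/6))],step=.013)
E
```

```text
8.0 [0.6029 0.3079 0.2998] [-2.611 -0.003  2.339] [-0.4  0.  -1.6] 0.0341 [ 0.43  0.58  0.98 -0.19  2.08 -0.39]
[[319.65322538 245.62859777]
 [320.23616832 281.79750501]
 [320.14485772 276.13210537]]
2 [[0.02, 0.03, 0.32], [0.02, 0.03, 0.32]] [[-0.01, -0.01, -0.01], [-0.01, -0.01, -0.01]]
--
4 [[-0.0, -0.0, 0.32], [-0.0, -0.0, 0.32], [-0.0, -0.0, 0.32], [-0.0, -0.0, 0.32]] [[0.0, 0.0, 0.0], [0.0, 0.0, 0.0], [0.0, 0.0, 0.0], [0.0, 0.0, 0.0]]
--
```

View pics/wrist4.png

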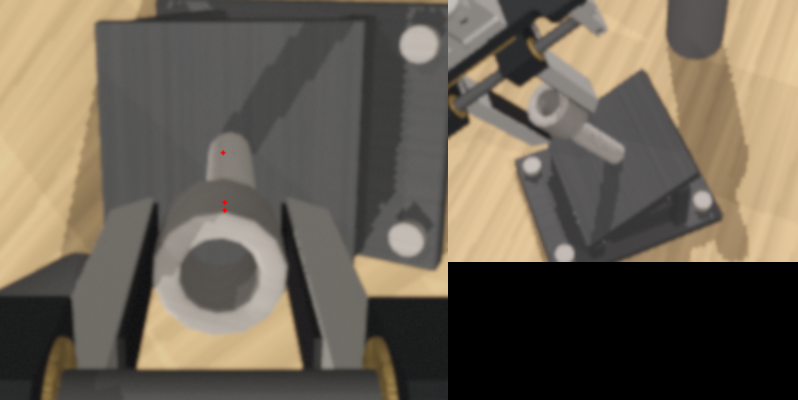

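>>> play_rows(translation=[[0.02,0.09,0.2],[0.02,0.03,0.32],[0,0,0.2],[0,0,0]], twist=[[-0.01,-0.01,-0.01],[-0.01,-0.01,-0.01],[0,0,0],[0,0,0]], gripper=[-1,-1,-1,-1])

```text
time: 8.5
tool_pos: [0.5937, 0.3039, 0.2761]
ee_rot: [-2.617, -0.002, 2.344]
wrist_force: [-5.3, -0.6, -0.6]
width: 0.034
finger_force: 30.0
```

```bash
cat >> h.py <<'E'
def stat():
    st();o=robot.get_obs();d=o['tool_pos']-FOOT;M=R.from_euler('xyz',o['ee_rot']).as_matrix()
    print('along',round(float(d@A),4),'lat (tool x,y)',(tool(np.pi/6).T@(d-A*(d@A))).round(4)[:2],'F tool',(M.T@o['wrist_force']).round(1),'torque',(M.T@o['wrist_torque']).round(2))
E
python3 - <<'E'
from h import *
stat()
E
```

```text
8.5 [0.5937 0.3039 0.2761] [-2.617e+00 -2.000e-03  2.344e+00] [-5.3 -0.6 -0.6] 0.034 [ 0.43  0.57  1.04 -0.19  2.02 -0.39]
along 0.249 lat (tool x,y) [0.0013 0.003 ] F tool [ 3.3 -3.4  2.7] torque [0.46 0.64 0.03]
```

>>> play_rows(translation=[[0.02,-0.02,0.25],[0,0,0.25],[0,0,0.25],[0,0,0.2],[0,0,0]], twist=[[0,0,0],[0,0,0],[0,0,0],[0,0,0],[0,0,0]], gripper=[-1,-1,-1,-1,-1])

```text
time: 9.0
tool_pos: [0.5793, 0.2901, 0.2411]
ee_rot: [-2.615, -0.001, 2.344]
wrist_force: [-5.3, -1.9, -1.7]
width: 0.0337
finger_force: 30.0
```

```bash
python3 - <<'E'
from h import *
stat()
E
```

```text
9.0 [0.5793 0.2901 0.2411] [-2.615e+00 -1.000e-03  2.344e+00] [-5.3 -1.9 -1.7] 0.0337 [ 0.42  0.55  1.15 -0.19  1.94 -0.38]
along 0.2087 lat (tool x,y) [0.0014 0.0033] F tool [ 2.3 -3.6  4. ] torque [0.35 0.43 0.05]
```

>>> play_rows(translation=[[0.02,-0.02,0.08],[0,0,0.06],[0,0,0.03],[0,0,0]], twist=[[0,0,0],[0,0,0],[0,0,0],[0,0,0]], gripper=[-1,-1,-1,-1])

```text
time: 9.4
tool_pos: [0.5768, 0.2885, 0.2376]
ee_rot: [-2.62, 0.001, 2.344]
wrist_force: [-0.9, -0.7, -1.1]
width: 0.0341
finger_force: 30.0
```

```bash
python3 - <<'E'
from h import *
stat()
E
```

```text
9.4 [0.5768 0.2885 0.2376] [-2.620e+00  1.000e-03  2.344e+00] [-0.9 -0.7 -1.1] 0.0341 [ 0.42  0.55  1.16 -0.19  1.92 -0.38]
along 0.2042 lat (tool x,y) [0.002  0.0025] F tool [ 0.1 -0.5  1.5] torque [-0.11 -0.01  0.07]
```

>>> play_rows(translation=[[0,0,0.05],[0,0,0.04],[0,0,0],[0,0,0]], twist=[[0,0,0],[0,0,0],[0,0,0],[0,0,0]], gripper=[-1,-1,-1,-1])

```text
time: 9.8
tool_pos: [0.5759, 0.2879, 0.2372]
ee_rot: [-2.624, 0.002, 2.344]
wrist_force: [0.8, 2.1, 5.5]
width: 0.0344
finger_force: 30.0
```

```bash
python3 - <<'E'
from h import *
stat()
E
```

```text
9.8 [0.5759 0.2879 0.2372] [-2.624e+00  2.000e-03  2.344e+00] [0.8 2.1 5.5] 0.0344 [ 0.42  0.54  1.17 -0.19  1.92 -0.38]
along 0.2033 lat (tool x,y) [0.0022 0.0017] F tool [ 1.  -1.  -5.8] torque [0.12 0.1  0.06]
```

>>> play_rows(translation=[[0,0,0.05],[0,0,0.05],[0,0,0],[0,0,0]], twist=[[0,0,0],[0,0,0],[0,0,0],[0,0,0]], gripper=[-1,-1,-1,-1])

```text
time: 10.2
tool_pos: [0.5751, 0.2874, 0.2376]
ee_rot: [-2.629, 0.003, 2.345]
wrist_force: [2.0, 6.3, 15.2]
width: 0.034
finger_force: 30.0
```

```bash
python3 - <<'E'
from h import *
stat()
E
```

```text
10.2 [0.5751 0.2874 0.2376] [-2.629  0.003  2.345] [ 2.   6.3 15.2] 0.034 [ 0.42  0.54  1.17 -0.19  1.91 -0.38]
along 0.2032 lat (tool x,y) [0.0025 0.0007] F tool [  3.   -2.4 -16.1] torque [0.55 0.37 0.05]
```

>>> play_rows(translation=[[0,0,-0.12],[0,0,0],[0,0,0],[0,0,-0.4],[0,0,-0.8],[0,0,-0.9],[0,0,-0.9],[0,0,0]], twist=[[0,0,0],[0,0,0],[0,0,0],[0,0,0],[0,0,0],[0,0,0],[0,0,0],[0,0,0]], gripper=[-1,0.35,0.35,0.35,0.35,0.35,0.35,0.35])

```text
time: 11.0
tool_pos: [0.6195, 0.3304, 0.3437]
ee_rot: [-2.627, 0.003, 2.344]
wrist_force: [-0.7, -0.8, 0.7]
width: 0.0634
finger_force: 0.0
```

```bash
python3 - <<'E'
from h import *
stat()
im=robot.snapshot("wrist")[:,:,::-1].copy()
cv2.imwrite("pics/wrist5.png",im[100:400,140:500])
T=np.array([.5345,-.2495,.0])
plan([((.61,-.10,.42),tool(0)),(T+[0,0,.30],tool(0))])
E
```

```text
11.0 [0.6195 0.3304 0.3437] [-2.627  0.003  2.344] [-0.7 -0.8  0.7] 0.0634 [ 0.44  0.63  0.82 -0.2   2.17 -0.4 ]
along 0.326 lat (tool x,y) [0.0023 0.0012] F tool [-0.1 -1.3 -0.1] torque [-0.24 -0.02  0.03]
8 [[-0.63, -0.64, 0.17], [-0.63, -0.64, 0.15], [-0.63, -0.65, 0.12], [-0.63, -0.65, 0.09], [-0.63, -0.66, 0.06], [-0.63, -0.66, 0.03], [-0.63, -0.66, 0.0], [-0.63, -0.66, -0.02]] [[-0.43, 0.0, 0.0], [-0.43, 0.0, 0.0], [-0.43, 0.0, 0.0], [-0.43, 0.0, 0.0], [-0.43, 0.0, 0.0], [-0.43, 0.0, 0.0], [-0.43, 0.0, 0.0], [-0.43, 0.0, 0.0]]
4 [[-0.63, -0.66, -0.05], [-0.63, -0.65, -0.08], [-0.63, -0.65, -0.11], [-0.63, -0.65, -0.14]] [[-0.43, 0.0, 0.0], [-0.43, 0.0, 0.0], [-0.43, 0.0, 0.0], [-0.43, 0.0, 0.0]]
--
6 [[-0.23, -0.66, 0.5], [-0.23, -0.66, 0.5], [-0.23, -0.66, 0.5], [-0.23, -0.66, 0.5], [-0.23, -0.66, 0.5], [-0.23, -0.66, 0.5]] [[0.0, 0.0, 0.0], [0.0, 0.0, 0.0], [0.0, 0.0, 0.0], [0.0, 0.0, 0.0], [0.0, 0.0, 0.0], [0.0, 0.0, 0.0]]
--
```

View pics/wrist5.png

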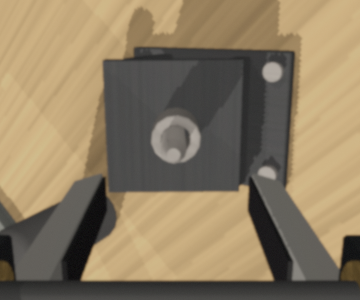

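>>> play_rows(translation=[[-0.63,-0.64,0.1],[-0.63,-0.64,0.1],[-0.63,-0.65,0.1],[-0.63,-0.65,0.09],[-0.63,-0.66,0.06],[-0.63,-0.66,0.03],[-0.63,-0.66,0],[-0.63,-0.66,-0.02]], twist=[[-0.43,0,0],[-0.43,0,0],[-0.43,0,0],[-0.43,0,0],[-0.43,0,0],[-0.43,0,0],[-0.43,0,0],[-0.43,0,0]], gripper=[0.35,0.35,0.35,0.35,0.35,0.35,0.35,0.35])

```text
time: 11.85
tool_pos: [0.6141, 0.0426, 0.3953]
ee_rot: [-2.961, -0.003, 2.344]
wrist_force: [0.4, 0.3, -0.2]
width: 0.0631
finger_force: 0.0
```

>>> play_rows(translation=[[-0.63,-0.66,-0.05],[-0.63,-0.65,-0.08],[-0.63,-0.65,-0.11],[-0.63,-0.65,-0.14]], twist=[[-0.43,0,0],[-0.43,0,0],[-0.43,0,0],[-0.43,0,0]], gripper=[0.35,0.35,0.35,0.35])

```text
time: 12.25
tool_pos: [0.6114, -0.1007, 0.4222]
ee_rot: [-3.134, -0.004, 2.343]
wrist_force: [0.5, -0.5, 0.4]
width: 0.0634
finger_force: 0.0
```

>>> play_rows(translation=[[-0.23,-0.66,0.5],[-0.23,-0.66,0.5],[-0.23,-0.66,0.5],[-0.23,-0.66,0.5],[-0.23,-0.66,0.5],[-0.23,-0.66,0.5],[0,0,0]], twist=[[0,0,0],[0,0,0],[0,0,0],[0,0,0],[0,0,0],[0,0,0],[0,0,0]], gripper=[0.4,0.4,0.4,0.4,0.4,0.4,0.4])

```text
time: 12.95
tool_pos: [0.5335, -0.2516, 0.2994]
ee_rot: [-3.13, -0.011, 2.339]
wrist_force: [0.5, 1.4, 0.2]
width: 0.0654
finger_force: 0.0
```

```bash
cat >> h.py <<'E'
def ring(name,ztop,od,xy):
    """Hough circles near the expected ring, as world points on its top plane, and the network's view"""
    g=cv2.cvtColor(robot.snapshot('wrist'),cv2.COLOR_RGB2GRAY); m=robot.camera_model('wrist')
    Q=cv2.Rodrigues(m['rvec'])[0]; e=proj('wrist',[[*xy,ztop]])[0]; dep=(Q@np.r_[xy,ztop]+m['tvec'])[2]; r=od/2*m['camera_matrix'][0,0]/dep
    c=cv2.HoughCircles(cv2.medianBlur(g,3),cv2.HOUGH_GRADIENT_ALT,1,5,param1=100,param2=.6,minRadius=int(r*.4),maxRadius=int(r*1.25))
    print(name,'expect',e.round(1),round(r,1))
    for u,v,q in (c[0] if c is not None else []):
        if np.hypot(u-e[0],v-e[1])<25: print('  circle',u,v,q,bp('wrist',(u,v),ztop).round(4))
    print('  net',[(round(d['score'],2),np.round(d['centre'],4).tolist()) for d in robot.spot_point(name,'wrist')[:2]])
E
python3 - <<'E'
from h import *
st(); ring('washer_thin',.010,.044,[.5345,-.2495]); ring('bushing',.026,.030,[.5365,-.143])
E
```

```text
12.95 [ 0.5335 -0.2516  0.2994] [-3.13  -0.011  2.339] [0.5 1.4 0.2] 0.0654 [-0.53  0.22  1.43 -0.01  1.51 -1.3 ]
washer_thin expect [321. 244.] 33.5
  circle 321.0 246.0 32.063526 [ 0.5355 -0.2505  0.01  ]
  circle 321.0 246.0 15.074907 [ 0.5355 -0.2505  0.01  ]
  circle 330.0 235.0 21.647596 [ 0.5345 -0.241   0.01  ]
  net []
bushing expect [446.8 122.6] 25.8
  circle 441.0 123.0 20.325804 [ 0.5342 -0.1455  0.026 ]
  circle 449.0 124.0 26.736217 [ 0.538  -0.1426  0.026 ]
  circle 449.0 124.0 16.330482 [ 0.538  -0.1426  0.026 ]
  net [(0.62, [0.5373, -0.143, 0.0191])]
```

```bash
python3 - <<'E'
from h import *
plan([((.5354,-.2504,.216),tool(0))],step=.03)
E
```

```text
4 [[0.0, -0.01, 0.56], [0.0, -0.01, 0.56], [0.0, -0.01, 0.56], [0.0, -0.01, 0.56]] [[-0.02, -0.0, 0.0], [-0.02, -0.0, 0.0], [-0.02, -0.0, 0.0], [-0.02, -0.0, 0.0]]
--
```

>>> play_rows(translation=[[0,0,0.56],[0,0,0.56],[0,0,0.5],[0,0,0.4],[0,0,0],[0,0,0]], twist=[[-0.02,0,0],[-0.02,0,0],[-0.02,0,0],[-0.02,0,0],[0,0,0],[0,0,0]], gripper=[0.35,0.35,0.35,0.35,0.35,0.35])

```text
time: 13.75
tool_pos: [0.5372, -0.2493, 0.2263]
ee_rot: [3.14, 0.001, 2.345]
wrist_force: [0.4, 0.7, 1.0]
width: 0.0634
finger_force: 0.0
```

```bash
python3 - <<'E'
from h import *
st(); ring('washer_thin',.010,.044,[.5354,-.2504])
o=robot.get_obs();M=R.from_euler('xyz',o['ee_rot']).as_matrix();print('rel tool',M.T@(np.array([.5354,-.2504,.010])-o['tool_pos']), R.from_matrix(M.T@tool(0)).as_rotvec())
E
```

```text
13.75 [ 0.5372 -0.2493  0.2263] [3.140e+00 1.000e-03 2.345e+00] [0.4 0.7 1. ] 0.0634 [-0.53  0.28  1.51  0.    1.35 -1.31]
washer_thin expect [311.  280.1] 45.2
  circle 305.0 279.0 43.274624 [ 0.5329 -0.252   0.01  ]
  circle 305.0 279.0 20.02206 [ 0.5329 -0.252   0.01  ]
  net []
rel tool [ 0.00159127 -0.00224278  0.21726967] [0.00198226 0.00285512 0.00132104]
```

>>> play_rows(translation=[[0.02,-0.1,0.4],[0,0,0.13],[0,0,0],[0,0,0],[0,0,0]], twist=[[0.01,0.01,0.01],[0.01,0.02,0],[0,0,0],[0,0,0],[0,0,0]], gripper=[0.35,0.35,0.35,0.35,0.35])

```text
time: 14.35
tool_pos: [0.5335, -0.2523, 0.2052]
ee_rot: [-3.141, -0.002, 2.343]
wrist_force: [1.0, 1.1, 0.2]
width: 0.0636
finger_force: 0.0
```

```bash
python3 - <<'E'
from h import *
st(); ring('washer_thin',.010,.044,[.5345,-.2515])
E
```

```text
14.35 [ 0.5335 -0.2523  0.2052] [-3.141e+00 -2.000e-03  2.343e+00] [1.  1.1 0.2] 0.0636 [-0.54  0.29  1.54  0.    1.31 -1.31]
washer_thin expect [318.9 301.6] 50.2
  circle 316.0 294.0 47.06602 [ 0.5311 -0.2498  0.01  ]
  circle 316.0 294.0 23.061817 [ 0.5311 -0.2498  0.01  ]
  net []
```

```bash
python3 - <<'E'
from h import *
st()
for k in range(2):
    ring('washer_thin',.010,.044,[.5345,-.2515])
g=cv2.cvtColor(robot.snapshot('wrist'),cv2.COLOR_RGB2GRAY);cv2.imwrite('pics/n.png',g)
print(g[240:350:3,316].tolist()); print(g[294,250:385:3].tolist())
E
```

```text
14.45 [ 0.5334 -0.2523  0.2049] [-3.141e+00 -2.000e-03  2.343e+00] [-0.1 -0.  -0.2] 0.0636 [-0.54  0.3   1.54  0.    1.31 -1.31]
washer_thin expect [319.1 302.2] 50.2
  circle 318.0 298.0 47.933445 [ 0.5328 -0.2504  0.01  ]
  circle 314.0 281.0 33.614456 [ 0.526 -0.246  0.01 ]
  circle 318.0 298.0 22.009655 [ 0.5328 -0.2504  0.01  ]
  net []
washer_thin expect [319.3 302.8] 50.3
  circle 318.0 299.0 48.04205 [ 0.5328 -0.2506  0.01  ]
  circle 318.0 299.0 22.28322 [ 0.5328 -0.2506  0.01  ]
  net []
[114, 113, 113, 106, 120, 181, 183, 183, 184, 186, 190, 189, 187, 150, 146, 152, 153, 153, 153, 153, 154, 134, 113, 113, 112, 103, 102, 166, 185, 184, 186, 189, 192, 194, 183, 158, 157]
[106, 133, 149, 151, 157, 157, 152, 183, 186, 186, 187, 187, 184, 182, 183, 149, 106, 107, 117, 144, 153, 154, 153, 154, 154, 155, 155, 155, 152, 153, 166, 187, 187, 186, 185, 185, 185, 184, 177, 140, 149, 151, 150, 151, 151]
```

>>> play_rows(translation=[[0.03,0,0],[0,0,0],[0,0,0],[0,0,0],[0,0,0],[0,0,0],[0,0,-0.2],[0,0,-0.4]], twist=[[0,0,0],[0,0,0],[0,0,0],[0,0,0],[0,0,0],[0,0,0],[0,0,0],[0,0,0]], gripper=[-1,-1,-1,-1,-1,-1,-1,-1])

```text
time: 15.5
tool_pos: [0.5319, -0.2511, 0.2272]
ee_rot: [-3.14, -0.007, 2.343]
wrist_force: [0.1, -0.4, -0.4]
width: 0.042
finger_force: 30.0
```

```bash
python3 - <<'E'
from h import *
st()
pre=FOOT+A*(.064+.03+.199)
plan([((.61,-.10,.42),tool(0)),((pre+[0.0,0,.08]),tool(np.pi/6))])
E
```

```text
15.5 [ 0.5319 -0.2511  0.2272] [-3.14  -0.007  2.343] [ 0.1 -0.4 -0.4] 0.042 [-0.54  0.27  1.52 -0.    1.36 -1.31]
7 [[0.2, 0.58, -0.69], [0.2, 0.58, -0.69], [0.2, 0.58, -0.69], [0.19, 0.58, -0.69], [0.19, 0.58, -0.69], [0.19, 0.58, -0.69], [0.19, 0.58, -0.69]] [[-0.0, -0.01, -0.0], [-0.0, -0.01, -0.0], [-0.0, -0.01, -0.0], [-0.0, -0.01, -0.0], [-0.0, -0.01, -0.0], [-0.0, -0.01, -0.0], [-0.0, -0.01, -0.0]]
--
8 [[0.68, 0.66, 0.06], [0.68, 0.66, 0.02], [0.68, 0.66, -0.01], [0.68, 0.66, -0.04], [0.68, 0.66, -0.07], [0.68, 0.65, -0.1], [0.68, 0.65, -0.13], [0.68, 0.64, -0.16]] [[0.48, -0.0, -0.0], [0.48, -0.0, -0.0], [0.48, -0.0, -0.0], [0.48, -0.0, -0.0], [0.48, -0.0, -0.0], [0.48, -0.0, -0.0], [0.48, -0.0, -0.0], [0.48, -0.0, -0.0]]
3 [[0.68, 0.63, -0.19], [0.68, 0.62, -0.22], [0.68, 0.61, -0.25]] [[0.48, -0.0, -0.0], [0.48, -0.0, -0.0], [0.48, -0.0, -0.0]]
--
```

```bash
python3 - <<'E'
from h import *
o=robot.get_obs();M=R.from_euler('xyz',o['ee_rot']).as_matrix()
c=o['tool_pos']+M@[0,0,.195]; st(); ring('washer_thin',c[2],.044,c[:2])
g=cv2.cvtColor(robot.snapshot('wrist'),cv2.COLOR_RGB2GRAY)
print(g[240:350:3,317].tolist()); print(g[300,250:385:3].tolist()); print(tpix((317,299),.195))
E
```

```text
15.5 [ 0.5319 -0.2511  0.2272] [-3.14  -0.007  2.343] [ 0.1 -0.4 -0.4] 0.042 [-0.54  0.27  1.52 -0.    1.36 -1.31]
washer_thin expect [314.1 291.2] 49.3
  circle 316.0 303.0 47.979107 [ 0.5353 -0.2539  0.0322]
  circle 316.0 303.0 22.029707 [ 0.5353 -0.2539  0.0322]
  net []
[117, 116, 117, 116, 110, 118, 182, 189, 189, 188, 189, 192, 195, 196, 165, 158, 151, 151, 150, 151, 151, 151, 150, 151, 152, 153, 139, 105, 168, 189, 190, 191, 192, 195, 198, 191, 155]
[110, 110, 108, 52, 22, 24, 65, 131, 148, 181, 187, 192, 190, 188, 183, 136, 152, 153, 159, 155, 151, 151, 151, 152, 152, 151, 150, 149, 149, 146, 173, 192, 192, 191, 190, 190, 190, 189, 173, 38, 21, 25, 94, 110, 110]
[0.00074958 0.00053873 0.195     ]
```

>>> play_rows(translation=[[0.2,0.58,-0.69],[0.2,0.58,-0.69],[0.2,0.58,-0.69],[0.19,0.58,-0.69],[0.19,0.58,-0.69],[0.19,0.58,-0.69],[0.19,0.58,-0.69]], twist=[[0,-0.01,0],[0,-0.01,0],[0,-0.01,0],[0,-0.01,0],[0,-0.01,0],[0,-0.01,0],[0,-0.01,0]], gripper=[-1,-1,-1,-1,-1,-1,-1])

```text
time: 16.35
tool_pos: [0.6112, -0.0981, 0.4216]
ee_rot: [-3.14, 0.003, 2.343]
wrist_force: [0.1, -0.5, -0.7]
width: 0.0425
finger_force: 30.0
```

>>> play_rows(translation=[[0.68,0.66,0.06],[0.68,0.66,0.02],[0.68,0.66,-0.01],[0.68,0.66,-0.04],[0.68,0.66,-0.07],[0.68,0.65,-0.1],[0.68,0.65,-0.13],[0.68,0.64,-0.16]], twist=[[0.48,0,0],[0.48,0,0],[0.48,0,0],[0.48,0,0],[0.48,0,0],[0.48,0,0],[0.48,0,0],[0.48,0,0]], gripper=[-1,-1,-1,-1,-1,-1,-1,-1])

```text
time: 17.15
tool_pos: [0.61, 0.2055, 0.4012]
ee_rot: [-2.754, 0.004, 2.343]
wrist_force: [0.7, -0.4, -1.1]
width: 0.042
finger_force: 30.0
```

>>> play_rows(translation=[[0.68,0.63,-0.19],[0.68,0.62,-0.22],[0.68,0.61,-0.25],[0,0,0],[0,0,0]], twist=[[0.48,0,0],[0.48,0,0],[0.48,0,0],[0,0,0],[0,0,0]], gripper=[-1,-1,-1,-1,-1])

```text
time: 17.65
tool_pos: [0.6097, 0.3182, 0.3926]
ee_rot: [-2.611, 0.003, 2.345]
wrist_force: [-0.0, -0.5, 0.2]
width: 0.0418
finger_force: 30.0
```

```bash
cat >> h.py <<'E'
T6=tool(np.pi/6)
def over(x,y,along): return FOOT+T6@[x,y,0]+A*along
def held(zt,od):
    g=cv2.cvtColor(robot.snapshot('wrist'),cv2.COLOR_RGB2GRAY)
    c=cv2.HoughCircles(cv2.medianBlur(g,3),cv2.HOUGH_GRADIENT_ALT,1,5,param1=100,param2=.6,minRadius=14,maxRadius=60)
    for u,v,q in (c[0] if c is not None else []):
        if abs(u-317)<20 and abs(v-310)<40: print('  held',u,v,q,tpix((u,v),zt).round(4))
E
python3 - <<'E'
from h import *
stat(); held(.1955,.044)
plan([(over(.002,.002,.2007+.074),T6)],step=.03)
E
```

```text
17.65 [0.6097 0.3182 0.3926] [-2.611  0.003  2.345] [-0.  -0.5  0.2] 0.0418 [ 0.44  0.59  0.79 -0.22  2.26 -0.43]
along 0.3605 lat (tool x,y) [ 0.0003 -0.0367] F tool [-0.3 -0.4  0.1] torque [-0.27 -0.1  -0.04]
  held 318.0 298.0 47.074642 [0.0009 0.0012 0.1955]
  held 317.0 304.0 20.740345 [-0.0019  0.0008  0.1955]
  held 318.0 298.0 22.143171 [0.0009 0.0012 0.1955]
  held 333.0 317.0 51.36147 [-0.0081  0.0079  0.1955]
  held 319.0 335.0 53.497147 [-0.0169  0.0017  0.1955]
4 [[0.02, 0.25, 0.54], [0.02, 0.25, 0.54], [0.02, 0.25, 0.54], [0.02, 0.25, 0.54]] [[-0.02, 0.01, -0.01], [-0.02, 0.01, -0.01], [-0.02, 0.01, -0.01], [-0.02, 0.01, -0.01]]
--
```

>>> play_rows(translation=[[0.02,0.25,0.54],[0.02,0.25,0.54],[0.02,0.25,0.54],[0.02,0.25,0.5],[0,0,0],[0,0,0]], twist=[[-0.02,0.01,-0.01],[-0.02,0.01,-0.01],[-0.02,0.01,-0.01],[-0.02,0.01,-0.01],[0,0,0],[0,0,0]], gripper=[-1,-1,-1,-1,-1,-1])

```text
time: 18.3
tool_pos: [0.602, 0.3124, 0.302]
ee_rot: [-2.621, -0.001, 2.343]
wrist_force: [0.2, -0.1, 0.7]
width: 0.042
finger_force: 30.0
```

```bash
python3 - <<'E'
from h import *
stat(); held(.1955,.044)
plan([(over(.002,.002,.2007+.046),T6)],step=.012)
E
```

```text
18.3 [0.602  0.3124 0.302 ] [-2.621e+00 -1.000e-03  2.343e+00] [ 0.2 -0.1  0.7] 0.042 [ 0.43  0.58  0.97 -0.19  2.07 -0.39]
along 0.2773 lat (tool x,y) [0.0015 0.0003] F tool [-0.2 -0.3 -0.6] torque [-0.29  0.01  0.05]
  held 315.0 302.0 47.259018 [-1.000e-03 -1.000e-04  1.955e-01]
  held 315.0 302.0 22.058947 [-1.000e-03 -1.000e-04  1.955e-01]
3 [[0.0, 0.01, 0.26], [0.0, 0.01, 0.26], [0.0, 0.02, 0.26]] [[0.02, -0.0, -0.0], [0.02, -0.0, -0.0], [0.02, -0.0, -0.0]]
--
```

>>> play_rows(translation=[[0.02,0.03,0.26],[0.01,0.03,0.26],[0,0.02,0.26],[0,0,0],[0,0,0]], twist=[[0.02,0,0],[0.02,0,0],[0.02,0,0],[0,0,0],[0,0,0]], gripper=[-1,-1,-1,-1,-1])

```text
time: 18.85
tool_pos: [0.5914, 0.305, 0.2715]
ee_rot: [-2.611, -0.002, 2.344]
wrist_force: [-1.8, -4.7, -0.2]
width: 0.0421
finger_force: 30.0
```

```bash
python3 - <<'E'
from h import *
stat(); held(.1955,.044)
E
```

```text
18.85 [0.5914 0.305  0.2715] [-2.611e+00 -2.000e-03  2.344e+00] [-1.8 -4.7 -0.2] 0.0421 [ 0.43  0.57  1.05 -0.19  2.01 -0.38]
along 0.2445 lat (tool x,y) [0.0037 0.0045] F tool [-2.1 -3.8  2.5] torque [ 0.55 -0.41  0.04]
  held 313.0 300.0 53.274937 [-0.     -0.001   0.1955]
  held 320.0 300.0 45.97485 [-0.      0.0021  0.1955]
  held 313.0 300.0 21.856943 [-0.     -0.001   0.1955]
  held 336.0 295.0 33.636696 [0.0023 0.0091 0.1955]
  held 320.0 300.0 21.130442 [-0.      0.0021  0.1955]
  held 312.0 281.0 30.724417 [ 0.0089 -0.0014  0.1955]
```

>>> play_rows(translation=[[-0.03,-0.04,0.12],[0,0,0.12],[0,0,0.1],[0,0,0.05],[0,0,0.05],[0,0,0],[0,0,0]], twist=[[0,0,0],[0,0,0],[0,0,0],[0,0,0],[0,0,0],[0,0,0],[0,0,0]], gripper=[-1,-1,-1,-1,-1,-1,-1])

```text
time: 19.6
tool_pos: [0.5853, 0.2981, 0.2587]
ee_rot: [-2.616, -0.002, 2.345]
wrist_force: [1.3, 1.8, 1.6]
width: 0.0421
finger_force: 30.0
```

```bash
python3 - <<'E'
from h import *
stat()
E
```

```text
19.6 [0.5853 0.2981 0.2587] [-2.616e+00 -2.000e-03  2.345e+00] [1.3 1.8 1.6] 0.0421 [ 0.42  0.56  1.1  -0.19  1.98 -0.38]
along 0.2289 lat (tool x,y) [0.003 0.003] F tool [ 0.4  1.1 -2.4] torque [-0.34  0.21 -0.03]
```

>>> play_rows(translation=[[0,0,0.07],[0,0,0.07],[0,0,0],[0,0,0]], twist=[[0,0,0],[0,0,0],[0,0,0],[0,0,0]], gripper=[-1,-1,-1,-1])

```text
time: 20.0
tool_pos: [0.584, 0.2973, 0.2594]
ee_rot: [-2.625, 0.001, 2.345]
wrist_force: [3.4, 8.4, 16.3]
width: 0.0423
finger_force: 30.0
```

```bash
python3 - <<'E'
from h import *
stat()
E
```

```text
20.0 [0.584  0.2973 0.2594] [-2.625e+00  1.000e-03  2.345e+00] [ 3.4  8.4 16.3] 0.0423 [ 0.42  0.55  1.11 -0.19  1.97 -0.38]
along 0.2287 lat (tool x,y) [0.0034 0.0013] F tool [  3.7  -0.8 -18.3] torque [0.11 0.58 0.  ]
```

Washer home (along 28.0 mm). Release and go to the bushing.

>>> play_rows(translation=[[0,0,-0.14],[0,0,0],[0,0,0],[0,0,-0.3],[0,0,-0.7],[0,0,-0.9],[0,0,-0.5],[0,0,0]], twist=[[0,0,0],[0,0,0],[0,0,0],[0,0,0],[0,0,0],[0,0,0],[0,0,0],[0,0,0]], gripper=[-1,0.4,0.4,0.4,0.4,0.4,0.4,0.4])

```text
time: 20.8
tool_pos: [0.6205, 0.3317, 0.3429]
ee_rot: [-2.618, -0.0, 2.344]
wrist_force: [-0.3, -0.5, 0.3]
width: 0.066
finger_force: 0.0
```

```bash
python3 - <<'E'
from h import *
stat()
g=robot.snapshot('wrist');cv2.imwrite('pics/n2.png',g[:,:,::-1])
w=[(round(d['score'],2),np.round(d['centre'],4).tolist()) for d in robot.recognise('washer_thin','wrist')];print(w,'expect',FOOT+A*.034)
plan([((.61,-.10,.42),tool(0)),((.5372,-.1428,.30),tool(0))])
E
```

```text
20.8 [0.6205 0.3317 0.3429] [-2.618 -0.     2.344] [-0.3 -0.5  0.3] 0.066 [ 0.45  0.63  0.82 -0.2   2.18 -0.4 ]
along 0.3261 lat (tool x,y) [0.0025 0.003 ] F tool [-0.1 -0.6  0. ] torque [-0.16  0.02  0.06]
[(0.78, [0.5132, 0.2308, 0.0895])] expect [0.51577299 0.22616669 0.09144486]
8 [[-0.63, -0.64, 0.18], [-0.63, -0.65, 0.15], [-0.63, -0.65, 0.12], [-0.63, -0.66, 0.09], [-0.63, -0.66, 0.06], [-0.63, -0.66, 0.03], [-0.63, -0.66, 0.01], [-0.63, -0.66, -0.02]] [[-0.44, -0.0, 0.0], [-0.44, -0.0, 0.0], [-0.44, -0.0, 0.0], [-0.44, -0.0, 0.0], [-0.44, -0.0, 0.0], [-0.44, -0.0, 0.0], [-0.44, -0.0, 0.0], [-0.44, -0.0, 0.0]]
4 [[-0.63, -0.66, -0.05], [-0.63, -0.66, -0.08], [-0.63, -0.65, -0.11], [-0.63, -0.65, -0.14]] [[-0.44, -0.0, 0.0], [-0.44, -0.0, 0.0], [-0.44, -0.0, 0.0], [-0.44, -0.0, 0.0]]
--
4 [[0.13, -0.51, 0.75], [0.13, -0.51, 0.75], [0.13, -0.51, 0.75], [0.13, -0.51, 0.75]] [[0.0, 0.0, 0.0], [0.0, 0.0, 0.0], [0.0, 0.0, 0.0], [0.0, 0.0, 0.0]]
--
```

>>> play_rows(translation=[[-0.63,-0.64,0.1],[-0.63,-0.65,0.1],[-0.63,-0.65,0.1],[-0.63,-0.66,0.09],[-0.63,-0.66,0.06],[-0.63,-0.66,0.03],[-0.63,-0.66,0.01],[-0.63,-0.66,-0.02]], twist=[[-0.44,0,0],[-0.44,0,0],[-0.44,0,0],[-0.44,0,0],[-0.44,0,0],[-0.44,0,0],[-0.44,0,0],[-0.44,0,0]], gripper=[0.4,0.4,0.4,0.4,0.4,0.4,0.4,0.4])

```text
time: 21.7
tool_pos: [0.615, 0.0439, 0.3969]
ee_rot: [-2.965, -0.005, 2.344]
wrist_force: [0.9, 0.4, -0.0]
width: 0.066
finger_force: 0.0
```

>>> play_rows(translation=[[-0.63,-0.66,-0.05],[-0.63,-0.66,-0.08],[-0.63,-0.65,-0.11],[-0.63,-0.65,-0.14]], twist=[[-0.44,0,0],[-0.44,0,0],[-0.44,0,0],[-0.44,0,0]], gripper=[0.3,0.3,0.3,0.3])

```text
time: 22.1
tool_pos: [0.6121, -0.0998, 0.4233]
ee_rot: [3.141, -0.006, 2.344]
wrist_force: [0.6, 0.2, -0.3]
width: 0.0609
finger_force: 0.0
```

>>> play_rows(translation=[[0.13,-0.51,0.75],[0.13,-0.51,0.75],[0.13,-0.51,0.75],[0.13,-0.51,0.75],[0,0,0],[0,0,0],[0,0,0]], twist=[[0,0,0],[0,0,0],[0,0,0],[0,0,0],[0,0,0],[0,0,0],[0,0,0]], gripper=[0.25,0.25,0.25,0.25,0.25,0.25,0.25])

```text
time: 22.8
tool_pos: [0.5411, -0.14, 0.3077]
ee_rot: [3.139, 0.001, 2.345]
wrist_force: [-0.5, 0.6, 0.5]
width: 0.0584
finger_force: 0.0
```

```bash
python3 - <<'E'
from h import *
st(); ring('bushing',.026,.030,[.5372,-.1428]); ring('bushing',.026,.030,[.5372,-.1428])
plan([((.5372,-.1428,.222),tool(0))],step=.03)
E
```

```text
22.8 [ 0.5411 -0.14    0.3077] [3.139e+00 1.000e-03 2.345e+00] [-0.5  0.6  0.5] 0.0584 [-0.36  0.14  1.5   0.    1.49 -1.13]
bushing expect [306.8 243.4] 23.7
  circle 306.0 242.0 21.487854 [ 0.5362 -0.1425  0.026 ]
  net [(0.79, [0.5361, -0.1425, 0.0137])]
bushing expect [306.9 243.7] 23.7
  circle 305.0 241.0 21.103113 [ 0.5351 -0.1424  0.026 ]
  net [(0.76, [0.5375, -0.1441, 0.019])]
3 [[0.01, -0.04, 0.71], [0.01, -0.04, 0.71], [0.01, -0.04, 0.71]] [[0.01, 0.0, 0.01], [0.01, 0.0, 0.01], [0.01, 0.0, 0.01]]
--
```

>>> play_rows(translation=[[0.01,-0.04,0.71],[0.01,-0.04,0.71],[0.01,-0.04,0.6],[0,0,0],[0,0,0],[0,0,0]], twist=[[0.01,0,0.01],[0.01,0,0.01],[0.01,0,0.01],[0,0,0],[0,0,0],[0,0,0]], gripper=[0.25,0.25,0.25,0.25,0.25,0.25])

```text
time: 23.6
tool_pos: [0.5368, -0.1427, 0.2273]
ee_rot: [-3.141, 0.002, 2.342]
wrist_force: [-0.4, 1.0, 0.6]
width: 0.0588
finger_force: 0.0
```

```bash
python3 - <<'E'
from h import *
ring('bushing',.026,.030,[.5365,-.1425]);st(); ring('bushing',.026,.030,[.5365,-.1425])
g=cv2.cvtColor(robot.snapshot('wrist'),cv2.COLOR_RGB2GRAY);cv2.imwrite('pics/n3.png',g)
plan([((.5365,-.1425,.2112),tool(0))],step=.03)
E
```

```text
bushing expect [315.8 293.5] 33.2
  circle 316.0 285.0 34.257195 [ 0.5337 -0.1395  0.026 ]
  circle 316.0 285.0 21.756811 [ 0.5337 -0.1395  0.026 ]
  circle 314.0 293.0 29.889904 [ 0.5357 -0.1429  0.026 ]
  circle 314.0 293.0 21.291662 [ 0.5357 -0.1429  0.026 ]
  net [(0.86, [0.5374, -0.1462, 0.0151])]
23.7 [ 0.5366 -0.1427  0.2272] [-3.141e+00  2.000e-03  2.342e+00] [-0.8  0.  -0. ] 0.0589 [-0.36  0.2   1.6  -0.    1.33 -1.13]
bushing expect [316.4 294.7] 33.2
  circle 316.0 291.0 32.652992 [ 0.5351 -0.1413  0.026 ]
  circle 316.0 283.0 30.830732 [ 0.5325 -0.1386  0.026 ]
  circle 316.0 283.0 38.1241 [ 0.5325 -0.1386  0.026 ]
  circle 316.0 291.0 21.147282 [ 0.5351 -0.1413  0.026 ]
  circle 316.0 283.0 20.461132 [ 0.5325 -0.1386  0.026 ]
  net [(0.7, [0.5366, -0.1464, 0.0162])]
1 [[-0.01, 0.01, 0.38]] [[-0.01, 0.0, -0.02]]
--
```

>>> play_rows(translation=[[0.03,0,0.2],[0,0,0.2],[0,0,0],[0,0,0],[0,0,0]], twist=[[0,0,-0.02],[0,0,0],[0,0,0],[0,0,0],[0,0,0]], gripper=[0.25,0.25,0.25,0.25,0.25])

```text
time: 24.35
tool_pos: [0.5349, -0.1417, 0.209]
ee_rot: [-3.14, -0.002, 2.343]
wrist_force: [0.1, 0.6, -0.7]
width: 0.0586
finger_force: 0.0
```

```bash
python3 - <<'E'
from h import *
st(); ring('bushing',.026,.030,[.536,-.142])
E
```

```text
24.35 [ 0.5349 -0.1417  0.209 ] [-3.140e+00 -2.000e-03  2.343e+00] [ 0.1  0.6 -0.7] 0.0586 [-0.36  0.22  1.63 -0.    1.3  -1.13]
bushing expect [317.7 314.7] 36.4
  circle 315.0 304.0 34.111115 [ 0.5319 -0.1394  0.026 ]
  circle 317.0 315.0 32.763016 [ 0.5359 -0.1423  0.026 ]
  circle 317.0 315.0 22.712027 [ 0.5359 -0.1423  0.026 ]
  circle 315.0 304.0 21.734026 [ 0.5319 -0.1394  0.026 ]
  circle 315.0 304.0 42.27015 [ 0.5319 -0.1394  0.026 ]
  net [(0.71, [0.5386, -0.1476, 0.0179])]
```

>>> play_rows(translation=[[-0.02,0,-0.05],[0,0,0],[0,0,0],[0,0,0],[0,0,0],[0,0,0],[0,0,-0.2],[0,0,-0.4]], twist=[[0,0,0],[0,0,0],[0,0,0],[0,0,0],[0,0,0],[0,0,0],[0,0,0],[0,0,0]], gripper=[0.25,0.25,-1,-1,-1,-1,-1,-1])

```text
time: 25.25
tool_pos: [0.5348, -0.142, 0.2338]
ee_rot: [-3.138, -0.006, 2.343]
wrist_force: [1.3, 0.7, -2.0]
width: 0.0295
finger_force: 30.0
```

```bash
python3 - <<'E'
from h import *
st(); held(.185,.03)
pre=FOOT+A*(.064+.03+.199)
plan([((.61,-.10,.42),tool(0)),((pre+[0.0,0,.08]),tool(np.pi/6))])
E
```

```text
25.25 [ 0.5348 -0.142   0.2338] [-3.138 -0.006  2.343] [ 1.3  0.7 -2. ] 0.0295 [-0.36  0.19  1.6  -0.    1.36 -1.13]
  held 317.0 294.0 39.080807 [0.0072 0.0005 0.185 ]
  held 322.0 336.0 53.391674 [-0.0118  0.0026  0.185 ]
  held 317.0 311.0 33.706882 [-0.0004  0.0005  0.185 ]
  held 317.0 311.0 24.461803 [-0.0004  0.0005  0.185 ]
  held 322.0 336.0 45.038086 [-0.0118  0.0026  0.185 ]
  held 317.0 311.0 43.98242 [-0.0004  0.0005  0.185 ]
  held 317.0 294.0 27.100252 [0.0072 0.0005 0.185 ]
  held 317.0 294.0 18.773893 [0.0072 0.0005 0.185 ]
6 [[-0.09, 0.34, -0.76], [-0.09, 0.34, -0.76], [-0.09, 0.34, -0.76], [-0.09, 0.34, -0.76], [-0.09, 0.34, -0.76], [-0.09, 0.34, -0.76]] [[-0.0, 0.0, 0.0], [-0.0, 0.0, 0.0], [-0.0, 0.0, 0.0], [-0.0, 0.0, 0.0], [-0.0, 0.0, 0.0], [-0.0, 0.0, 0.0]]
--
8 [[0.68, 0.66, 0.06], [0.68, 0.66, 0.02], [0.68, 0.66, -0.01], [0.68, 0.66, -0.04], [0.68, 0.66, -0.07], [0.68, 0.65, -0.1], [0.68, 0.65, -0.13], [0.68, 0.64, -0.16]] [[0.48, -0.0, -0.0], [0.48, -0.0, -0.0], [0.48, -0.0, -0.0], [0.48, -0.0, -0.0], [0.48, -0.0, -0.0], [0.48, -0.0, -0.0], [0.48, -0.0, -0.0], [0.48, -0.0, -0.0]]
3 [[0.68, 0.63, -0.19], [0.68, 0.62, -0.22], [0.68, 0.61, -0.25]] [[0.48, -0.0, -0.0], [0.48, -0.0, -0.0], [0.48, -0.0, -0.0]]
--
```

>>> play_rows(translation=[[-0.09,0.34,-0.76],[-0.09,0.34,-0.76],[-0.09,0.34,-0.76],[-0.09,0.34,-0.76],[-0.09,0.34,-0.76],[-0.09,0.34,-0.76]], twist=[[0,0,0],[0,0,0],[0,0,0],[0,0,0],[0,0,0],[0,0,0]], gripper=[-1,-1,-1,-1,-1,-1])

```text
time: 25.9
tool_pos: [0.6098, -0.1003, 0.4185]
ee_rot: [-3.14, -0.002, 2.343]
wrist_force: [0.6, -0.3, -0.7]
width: 0.0297
finger_force: 30.0
```

>>> play_rows(translation=[[0.68,0.66,0.06],[0.68,0.66,0.02],[0.68,0.66,-0.01],[0.68,0.66,-0.04],[0.68,0.66,-0.07],[0.68,0.65,-0.1],[0.68,0.65,-0.13],[0.68,0.64,-0.16]], twist=[[0.48,0,0],[0.48,0,0],[0.48,0,0],[0.48,0,0],[0.48,0,0],[0.48,0,0],[0.48,0,0],[0.48,0,0]], gripper=[-1,-1,-1,-1,-1,-1,-1,-1])

```text
time: 26.7
tool_pos: [0.6083, 0.2039, 0.3991]
ee_rot: [-2.755, -0.001, 2.344]
wrist_force: [-0.0, 0.1, -1.3]
width: 0.0292
finger_force: 30.0
```

>>> play_rows(translation=[[0.68,0.63,-0.19],[0.68,0.62,-0.22],[0.68,0.61,-0.25],[0,0,0],[0,0,0]], twist=[[0.48,0,0],[0.48,0,0],[0.48,0,0],[0,0,0],[0,0,0]], gripper=[-1,-1,-1,-1,-1])

```text
time: 27.2
tool_pos: [0.6079, 0.3166, 0.3907]
ee_rot: [-2.611, -0.002, 2.345]
wrist_force: [0.5, 0.1, -1.4]
width: 0.0295
finger_force: 30.0
```

```bash
python3 - <<'E'
from h import *
stat(); held(.185,.03)
plan([(over(.002,.0025,.206+.074),T6)],step=.03)
E
```

```text
27.2 [0.6079 0.3166 0.3907] [-2.611e+00 -2.000e-03  2.345e+00] [ 0.5  0.1 -1.4] 0.0295 [ 0.43  0.58  0.8  -0.22  2.25 -0.43]
along 0.3577 lat (tool x,y) [ 0.0005 -0.0378] F tool [-0.2  1.1  0.9] torque [-0.3   0.02  0.03]
  held 317.0 298.0 32.86603 [0.0054 0.0008 0.185 ]
  held 317.0 298.0 42.933098 [0.0054 0.0008 0.185 ]
  held 319.0 338.0 56.114323 [-0.0128  0.0016  0.185 ]
  held 302.0 334.0 52.369358 [-0.011  -0.0056  0.185 ]
  held 318.0 312.0 33.509254 [-0.0009  0.0012  0.185 ]
  held 332.0 319.0 53.807682 [-0.0041  0.0071  0.185 ]
  held 318.0 312.0 44.72659 [-0.0009  0.0012  0.185 ]
  held 330.0 327.0 36.115833 [-0.0077  0.0063  0.185 ]
  held 332.0 319.0 34.789604 [-0.0041  0.0071  0.185 ]
  held 302.0 289.0 22.363098 [ 0.0094 -0.0054  0.185 ]
  held 317.0 298.0 19.777845 [0.0054 0.0008 0.185 ]
  held 318.0 312.0 23.30513 [-0.0009  0.0012  0.185 ]
  held 332.0 319.0 22.548883 [-0.0041  0.0071  0.185 ]
3 [[0.02, 0.35, 0.65], [0.02, 0.35, 0.65], [0.02, 0.35, 0.65]] [[-0.02, -0.0, 0.0], [-0.02, -0.0, 0.0], [-0.02, -0.0, 0.0]]
--
```

>>> play_rows(translation=[[0.02,0.35,0.65],[0.02,0.35,0.65],[0.02,0.35,0.6],[0,0,0],[0,0,0],[0,0,0]], twist=[[0,0,0],[0,0,0],[0,0,0],[0,0,0],[0,0,0],[0,0,0]], gripper=[-1,-1,-1,-1,-1,-1])

```text
time: 27.85
tool_pos: [0.605, 0.3151, 0.308]
ee_rot: [-2.616, -0.0, 2.342]
wrist_force: [0.1, -0.4, -0.9]
width: 0.0296
finger_force: 30.0
```

```bash
python3 - <<'E'
from h import *
stat()
plan([(over(.0025,.0025,.206+.050),T6)],step=.012)
E
```

```text
27.85 [0.605  0.3151 0.308 ] [-2.616 -0.     2.342] [ 0.1 -0.4 -0.9] 0.0296 [ 0.43  0.59  0.95 -0.19  2.09 -0.39]
along 0.2846 lat (tool x,y) [0.0014 0.0008] F tool [-0.3  0.3  0.9] torque [-0.29 -0.01  0.04]
3 [[0.01, 0.01, 0.24], [0.01, 0.01, 0.24], [0.01, 0.01, 0.24]] [[-0.01, -0.0, -0.0], [-0.01, -0.0, -0.0], [-0.01, -0.0, -0.0]]
--
```

>>> play_rows(translation=[[0.01,0.02,0.24],[0.01,0.02,0.24],[0.01,0.02,0.24],[0,0,0.05],[0,0,0],[0,0,0]], twist=[[0,0,0],[0,0,0],[0,0,0],[0,0,0],[0,0,0],[0,0,0]], gripper=[-1,-1,-1,-1,-1,-1])

```text
time: 28.45
tool_pos: [0.5938, 0.3072, 0.2772]
ee_rot: [-2.611, -0.002, 2.343]
wrist_force: [-1.7, -0.8, 0.2]
width: 0.0292
finger_force: 30.0
```

```bash
python3 - <<'E'
from h import *
stat()
E
```

```text
28.45 [0.5938 0.3072 0.2772] [-2.611e+00 -2.000e-03  2.343e+00] [-1.7 -0.8  0.2] 0.0292 [ 0.43  0.58  1.03 -0.19  2.03 -0.38]
along 0.2511 lat (tool x,y) [0.0036 0.0045] F tool [ 0.6 -1.6  0.7] torque [-0.05 -0.13  0.01]
```

>>> play_rows(translation=[[-0.02,-0.03,0.1],[0,0,0.1],[0,0,0.08],[0,0,0.05],[0,0,0],[0,0,0]], twist=[[0,0,0],[0,0,0],[0,0,0],[0,0,0],[0,0,0],[0,0,0]], gripper=[-1,-1,-1,-1,-1,-1])

```text
time: 29.05
tool_pos: [0.5894, 0.3022, 0.2701]
ee_rot: [-2.618, 0.0, 2.344]
wrist_force: [2.4, 4.0, 7.9]
width: 0.0295
finger_force: 30.0
```

```bash
python3 - <<'E'
from h import *
stat()
E
```

```text
29.05 [0.5894 0.3022 0.2701] [-2.618  0.     2.344] [2.4 4.  7.9] 0.0295 [ 0.43  0.56  1.07 -0.19  2.   -0.38]
along 0.2416 lat (tool x,y) [0.0031 0.0023] F tool [ 1.2 -0.  -9.1] torque [-0.17  0.11  0.02]
```

>>> play_rows(translation=[[0,0,0.06],[0,0,0.06],[0,0,0],[0,0,0]], twist=[[0,0,0],[0,0,0],[0,0,0],[0,0,0]], gripper=[-1,-1,-1,-1])

```text
time: 29.45
tool_pos: [0.5882, 0.3015, 0.2707]
ee_rot: [-2.625, 0.002, 2.345]
wrist_force: [5.2, 8.1, 19.1]
width: 0.0293
finger_force: 30.0
```

```bash
python3 - <<'E'
from h import *
stat()
E
```

```text
29.45 [0.5882 0.3015 0.2707] [-2.625e+00  2.000e-03  2.345e+00] [ 5.2  8.1 19.1] 0.0293 [ 0.43  0.56  1.07 -0.19  1.99 -0.38]
along 0.2415 lat (tool x,y) [0.0034 0.0008] F tool [  2.1  -1.2 -21.2] torque [0.23 0.31 0.02]
```

>>> play_rows(translation=[[0,0,-0.14],[0,0,0],[0,0,0],[0,0,-0.3],[0,0,-0.7],[0,0,-0.9],[0,0,-0.5],[0,0,0]], twist=[[0,0,0],[0,0,0],[0,0,0],[0,0,0],[0,0,0],[0,0,0],[0,0,0],[0,0,0]], gripper=[-1,0.25,0.25,0.25,0.25,0.25,0.25,0.25])

```text
time: 30.25
tool_pos: [0.6247, 0.3359, 0.3517]
ee_rot: [-2.615, -0.0, 2.343]
wrist_force: [0.8, 0.2, -0.2]
width: 0.0587
finger_force: 0.0
```

```bash
python3 - <<'E'
from h import *
stat(); robot.snapshot('wrist'); robot.snapshot('side');robot.snapshot('scene')
E0=FOOT+T6@[.0015,.002,0]
print('expect bushing',E0+A*.045,'washer',E0+A*.031,'spacer',E0+A*.014)
for c in ('wrist','side','scene'):
    for n in ['bushing','washer_thin','spacer_mid','bottle','spring','wrench']:
        print(c,n,[(round(d['score'],2),np.round(d['centre'],3).tolist()) for d in robot.spot_point(n,c)[:2]])
E
```

```text
30.25 [0.6247 0.3359 0.3517] [-2.615 -0.     2.343] [ 0.8  0.2 -0.2] 0.0587 [ 0.45  0.65  0.78 -0.2   2.21 -0.4 ]
along 0.3367 lat (tool x,y) [0.0025 0.0037] F tool [-0.5  0.7 -0.2] torque [-0.21  0.01  0.06]
expect bushing [0.5199045  0.23228904 0.09997114] washer [0.51489209 0.22740276 0.08784679] spacer [0.5088056  0.22146941 0.07312436]
wrist bushing [(0.93, [0.525, 0.229, 0.099])]
wrist washer_thin [(0.24, [0.504, 0.214, 0.003])]
wrist spacer_mid [(0.44, [0.511, 0.224, 0.072])]
wrist bottle [(0.59, [0.497, 0.038, -0.001])]
wrist spring []
wrist wrench []
side bushing [(0.92, [0.518, 0.233, 0.097])]
side washer_thin [(0.7, [0.519, 0.226, 0.084])]
side spacer_mid [(0.59, [0.509, 0.22, 0.072])]
side bottle [(0.61, [0.492, 0.038, -0.001])]
side spring [(0.47, [0.735, 0.222, -0.002])]
side wrench []
scene bushing [(0.48, [0.519, 0.231, 0.098])]
scene washer_thin [(0.52, [0.518, 0.227, 0.085])]
scene spacer_mid [(0.65, [0.511, 0.222, 0.068])]
scene bottle [(0.87, [0.494, 0.037, -0.002]), (0.19, [0.517, 0.23, 0.097])]
scene spring [(0.86, [0.736, 0.222, -0.002])]
scene wrench [(0.57, [0.745, 0.035, 0.001])]
```

All three parts are where they belong and the gripper is clear of them.

```bash
python3 -c "
from bench import robot
print(robot.close_job())"
```

```text
the job is handed in; nothing more can be done
None
```

I threaded spacer_mid (28 mm), washer_thin (6 mm) and then the bushing (22 mm, flange down) onto the stud, which adds up to the 56 mm shank; each was pushed down until it stopped, all three cameras put the bushing within a few mm of home, and I handed the job in at about 31 s with no result reported (the images show the stud leaning left and away from the robot, not back towards it as the text says).

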